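# Finish a sample carrier in its nest and show it to the inspection camera

### The arm

A 6-joint arm with a two-finger parallel gripper is mounted at the origin on a cart in front of the work surface, level with it; the furniture and walls round the work are solid. World frame = base frame: x ahead of the robot, y to its left, z up, the work surface at z = 0. Lengths are in m, angles in rad, forces in N, time in s.
With the tool pointing down it reaches from about 0.3 to 0.875 m from the base axis. Payload 6.4 kg.
Tool frame: the origin (TCP) lies on the centre line of the jaws, within the pads' length; the fingertips stand 22 mm ahead of it and the grasp point (between the pads) lies 3 mm ahead of it; z points along the fingers, y is the direction in which the jaws open and shut (so a half turn about z gives the same grasp; the last joint's range is limited). The gripper opens to 85 mm and grips with 20 to 120 N. Pads are 22 mm wide; open, the fingers measure 114 mm over their backs; the gripper's body (76 mm by 85 mm) begins 54 mm behind the grasp point. The pads swing forward as they close: fully open they stand 13 mm farther back than shut.
Start: joints at [-1.447, 0.181, 1.607, -0, 1.354, -0.206], TCP at [0.186, -0.544, 0.253] pointing down, gripper open.
Joint ranges: [-2.99, 2.99], [-0.89, 2.07], [0.3, 2.58], [-1.14, 4.28], [0, 2.63], [-3.12, 3.12]. Speed limits (rad/s): [2.57, 2.57, 3.01, 3.14, 3.14, 3.14].

### API

Orientations are given as a unit quaternion [w, x, y, z].
In Python, from workcell import * gives the robot as it stands. The module is installed in compiled form; this text tells all that it offers.
- The arm moves only by the tool drive_tool, never from a script. Its argument "increments" is a list that holds one entry, the list of rows, each a list of 7 numbers: the shift along the world's x, y, z in mm, then the turn, a rotation vector about the world's x, y, z in degrees, then the finger opening in mm, from 0 to 85.4. A call has 1 to 5 rows; each row shifts and turns the commanded pose from where the row before left it; what a row does not reach is not made up. A row lasts 1/8 s, in which the tool goes at most 62.5 mm and 10.7 degrees, less where a joint would pass 70% of its speed; a pose out of reach is approached as far as the arm can. A call with a gripper value outside its range is refused whole. The fingers move at their own pace and stop on an object; "newtons" is the grip in N (left out, the last holds). Time passes only in rows, so rows that do not move let the fingers close. It gives the time, the measured TCP pose, the force and the opening at its end, in the units of the state.
- sense(): the state, without advancing time (a new reading comes with each control period).
- read_camera(name): name is "scene" or "side" or "wrist"; returns a dict with "frame" (400x640x3 uint8, red, green, blue), "range_z" (400x640 float32, m along the optical axis (not along the pixel's ray), 0 where there is no reading), "K" (3x3 intrinsics, pixels), "position" and "attitude" of the camera in the world. Camera axes: x right, y down, z forward; pixel columns grow to the right and rows downward; lengths in m; the calibration is good to about 2 mm. A picture is of the moment at which its call begins.
- hand_in(): hands the job in, once; it reports no verdict.
The state is a dict: "clock": time; "q": joint angles; "qvel": joint speeds; "tau": joint torques, N m; "tcp_pos": TCP position; "orientation": TCP orientation; "force": force on the tool from outside, world axes, zero at the start; "wrist_torque": the same for the moment, N m; "finger_gap": finger opening in m.
Only numpy, scipy, OpenCV 4.12 (cv2) and the standard library are available. Lean on these libraries where they do the work, as an engineer would, in place of code of your own. Each camera call takes 0.05 s, during which the arm holds its last target.

### The job

The sample carrier stands in the nest on the desk: slip the small spacer ring over its stem, let go, and then the wider top disc onto the spacer, so that both lie flat and close, without taking the carrier out of the nest. Then take the complete carrier out by its square body and present it to the inspection camera: upright, the middle of its body on the lens axis 13 cm in front of the lens, the side with the rib facing the lens. Finish while holding it still there in the gripper, and leave the other things on the desk where they are.

Things in the scene. Friction and masses are not known exactly. Their poses are not given: they have to be found in the camera images.
- carrier_mid (a point): middle of the sample carrier's square aluminium body (loose, 0.2 kg), 42 x 42 mm, 38 mm tall, 19 mm above its underside. From the centre of its top a 10 mm stem stands 25 mm up, its last 7 mm tapering to 5 mm. z is up along the stem; x points at the side with the rib; the plain sides at y = +-21 mm are the ones to grip. Starts in the nest.
- carrier_rib (a point): outer face of the carrier's rib: an upright steel rib 10 mm wide and 22 mm tall, 6 mm proud of the middle of one side of the body; the point lies 27 mm from carrier_mid along the carrier's x, at the same height. At the start it faces away from the robot, within about 26 degrees.
- carrier: the sample carrier itself; its origin is the centre of the body's underside, 19 mm below carrier_mid, with the same axes.
- nest_pocket (a point): centre of the pocket floor of the nest: fixed dark steel plate 76 x 70 x 6 mm with a square pocket 44 x 44 mm framed by walls 8 mm wide and 8 mm high (wall tops 14 mm, pocket floor 6 mm above the desk). The carrier stands in it with 1 mm of play each side, rib toward the nest's x; 30 mm of its body show above the walls.
- nest: the nest itself, fixed; origin at the centre of its underside on the desk, axes as for nest_pocket.
- spacer_mid (a point): centre of the spacer: the smaller of the two loose aluminium rings on the desk, 28 mm outer diameter, 12 mm tall, hole 13 mm. The point is half-way up, on its axis; z is its axis. When it is seated on the carrier it lies 25 mm above carrier_mid.
- spacer: the spacer itself, origin at the centre of its underside.
- disc_mid (a point): centre of the top disc: the wider of the two loose aluminium rings on the desk, 37 mm outer diameter, 10 mm tall, hole 13 mm; half-way up, z is its axis. Seated on the spacer it lies 36 mm above carrier_mid. Spacer and disc may have changed places.
- disc: the top disc itself, origin at the centre of its underside.
- camera_lens (a point): centre of the front of the inspection camera's lens, 180 mm above the desk. Fixed grey cube of 42 mm with a black lens barrel of 35 mm, level on a steel post (212 mm tall) with a round foot of 84 mm, lens toward the robot. x points out of the lens along its axis, z up.
- view_point (a point): the point in the air on the lens axis, 130 mm in front of the lens, where the middle of the carrier's body is to be held; axes as for camera_lens, so the rib must point along minus x of this frame.
- inspection_camera: the inspection camera on its stand, fixed; origin under the stand on the desk, x as for camera_lens.
- petri: bystander: round clear dish, 58 mm across, 16 mm tall, right of the nest by the near edge; origin at its underside.
- vial: bystander: small glass vial with cap, 22 mm across, 52 mm tall, beyond the nest; origin at its underside.
- coverslips: bystander: small white box 29 x 29 x 17 mm, left of the nest toward the microscope; origin at its underside.
Mind the look-alikes: they are no part of the job. Leave any blue look-alike of the spacer alone.

How it is judged:
By the outcome, as a careful person would: the job done as asked, in the order asked, and still so for the second after the job is handed in, while the arm keeps its last pose, push and grip.
It also fails if it takes over 58 s, if anything falls off the work surface, if the arm or the gripper's body presses on something with over 40 N, if the wrist force passes 120 N, or if a joint passes its speed limit or range.

## Working session

There is one attempt and no reset: what is moved stays moved. The work goes in short steps, Python scripts to look and compute and a tool call to move; the robot and the scene stay as the last step left them, time stands still between calls to the robot, and variables do not carry over. Pictures are saved under pics/ and viewed, and the job is handed in when it is done.

Besides the shell and the picture viewer there is one more tool, called after "Call:" as a command line: name --argument value ..., lists and objects as JSON in quotes. drive_tool: Moves the arm, as the interface text tells. Its arguments: {"type":"object","properties":{"increments":{"type":"array","items":{"type":"array","items":{"type":"array","items":{"type":"number"}}}},"newtons":{"type":"number"}},"required":["increments"]}

```bash
mkdir -p pics; cat > h.py <<'E'
from workcell import *
import numpy as np, cv2, pickle
from scipy.spatial.transform import Rotation as R
def snap(n,tag):
    d=read_camera(n); pickle.dump(d,open(f'{tag}.pkl','wb'))
    cv2.imwrite(f'pics/{tag}.png',d['frame'][:,:,::-1]); return d
def load(tag): return pickle.load(open(f'{tag}.pkl','rb'))
def rot(d):
    a=np.array(d['attitude'],float)
    if a.shape==(3,3): return a
    return R.from_quat([a[1],a[2],a[3],a[0]]).as_matrix()
def pt(d,u,v,z=None):
    if z is None: z=d['range_z'][int(v),int(u)]
    K=d['K']; p=np.array([(u-K[0,2])/K[0,0]*z,(v-K[1,2])/K[1,1]*z,z])
    return rot(d)@p+d['position']
def cloud(d):
    z=d['range_z'];h,w=z.shape;u,v=np.meshgrid(np.arange(w),np.arange(h));K=d['K']
    p=np.stack([(u-K[0,2])/K[0,0]*z,(v-K[1,2])/K[1,1]*z,z],-1)
    return p@rot(d).T+d['position']
def onplane(d,u,v,h):
    r=rot(d)@np.array([(u-d['K'][0,2])/d['K'][0,0],(v-d['K'][1,2])/d['K'][1,1],1]); o=np.array(d['position'])
    return o+r*(h-o[2])/r[2]
def proj(d,p):
    c=rot(d).T@(np.array(p)-d['position']); K=d['K']
    return K[0,0]*c[0]/c[2]+K[0,2],K[1,1]*c[1]/c[2]+K[1,2],c[2]
def crop(d,u0,v0,u1,v1,s,name):
    cv2.imwrite(f'pics/{name}.png',cv2.resize(d['frame'][v0:v1,u0:u1,::-1],None,fx=s,fy=s,interpolation=cv2.INTER_CUBIC))
E
python3 - <<'E'
from h import *
print(sense())
for n in ['scene','side','wrist']:
    d=snap(n,n+'0'); print(n,d['position'],d['attitude'],d['K'].tolist())
E
```

```text
{'clock': 0.0, 'q': array([-1.44731035e+00,  1.81547154e-01,  1.60803276e+00, -4.64993787e-06,
        1.35376463e+00, -2.06268434e-01]), 'qvel': array([ 2.82808843e-05,  5.29682891e-04,  3.05255463e-04,  1.08647345e-03,
       -1.44536231e-03,  9.06895667e-04]), 'tau': array([-9.17356192e-04, -4.44874763e+01, -3.51337016e+01, -3.00418515e-04,
        9.26828769e-03, -1.60837965e-05]), 'tcp_pos': array([ 0.18615851, -0.54348475,  0.2523687 ]), 'orientation': array([-8.75290444e-04,  9.86438056e-01,  1.64131638e-01,  3.39781151e-05]), 'force': array([-0.13103348, -0.05771521, -0.71440965]), 'wrist_torque': array([-0.05825088, -0.00433071,  0.01529229]), 'finger_gap': 0.08549004842866716}
scene [-0.01844325  0.69655466  0.56617018] [ 0.18336312 -0.29518358  0.81149014 -0.46981738] [[422.2924096371891, 0.0, 326.1830748029235], [0.0, 422.2924096371891, 198.8611751243108], [0.0, 0.0, 1.0]]
side [-0.00186199  0.75630834  0.93136124] [ 0.12507976 -0.28997932  0.87473814 -0.36755983] [[487.5839914082523, 0.0, 316.0111241835127], [0.0, 487.5839914082523, 194.72380826441605], [0.0, 0.0, 1.0]]
wrist [ 0.2578205  -0.51809862  0.37354149] [ 0.12204642  0.8044672  -0.57453541 -0.08857914] [[297.2529039679086, 0.0, 318.9598493342508], [0.0, 297.2529039679086, 202.85560811043771], [0.0, 0.0, 1.0]]
```

View pics/scene0.png

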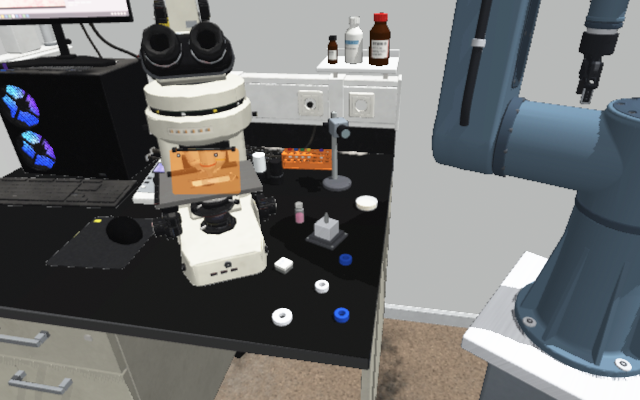

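View pics/side0.png

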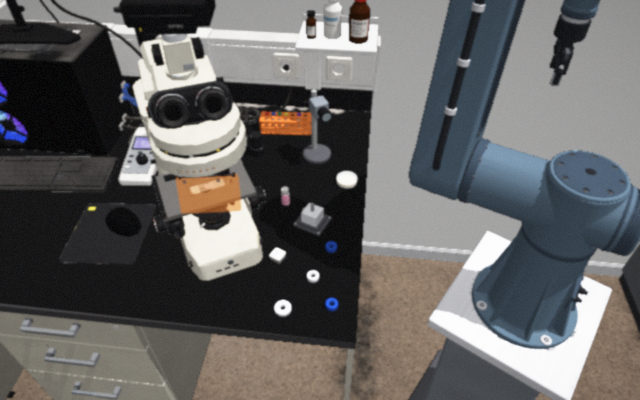

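View pics/wrist0.png

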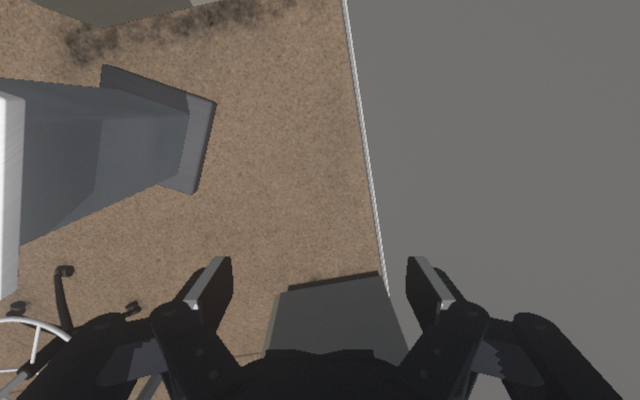

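```bash
python3 - <<'E'
from h import *
d=load('scene0');s=load('side0')
for n,a,b in [('spacer?',(322,286,.012),(313,276,.012)),('disc?',(282,317,.01),(283,308,.01)),('blue1',(345,259,.01),(332,246,.01)),('blue2',(342,315,.01),(332,303,.01)),('carrier top',(326,225,.044),(312,210,.044)),('box',(284,264,.017),(278,255,.017)),('vial',(299,206,.052),(285,189,.052)),('petri',(367,203,.016),(347,179,.016)),('camfoot',(337,184,0),(318,153,0))]:
    print(n,onplane(d,*a).round(4),onplane(s,*b).round(4), pt(d,a[0],a[1]).round(4))
crop(d,250,170,400,340,4,'c1')
crop(s,250,80,380,330,3,'c2')
E
```

```text
spacer? [0.4105 0.2269 0.012 ] [0.4115 0.2243 0.012 ] [0.4105 0.2269 0.012 ]
disc? [0.413  0.3333 0.01  ] [0.4135 0.3305 0.01  ] [ 0.4212  0.3264 -0.0006]
blue1 [0.4306 0.1292 0.01  ] [0.4292 0.1241 0.01  ] [0.4286 0.1318 0.0125]
blue2 [0.3329 0.2609 0.01  ] [0.335  0.2563 0.01  ] [0.3322 0.2619 0.0112]
carrier top [0.5144 0.093  0.044 ] [0.522  0.0818 0.044 ] [0.5139 0.0935 0.0444]
box [0.5129 0.2299 0.017 ] [0.5132 0.2281 0.017 ] [0.5131 0.2297 0.0168]
vial [0.6117 0.0794 0.052 ] [0.62   0.0692 0.052 ] [0.6162 0.075  0.0484]
petri [ 0.5283 -0.0857  0.016 ] [ 0.5325 -0.0925  0.016 ] [ 0.5278 -0.085   0.0165]
camfoot [ 0.6768 -0.1437  0.    ] [ 0.6766 -0.1512  0.    ] [ 0.6588 -0.122   0.0147]
```

View pics/c1.png

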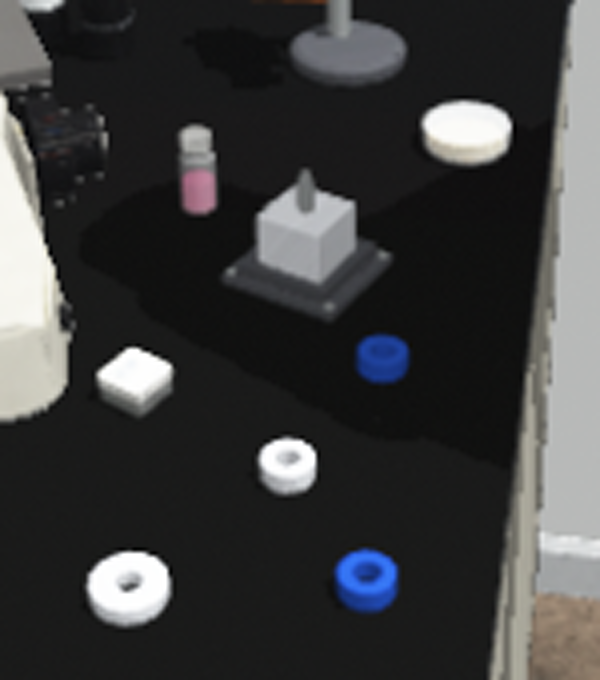

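View pics/c2.png

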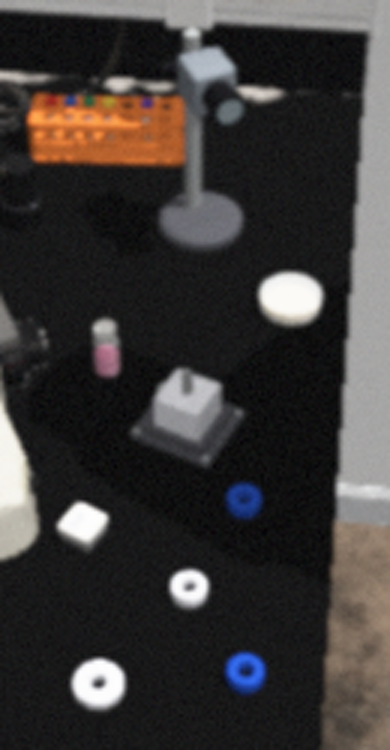

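Spacer candidates: aluminium small ring at scene (322,286), blue rings at (345,259) and (342,315). The aluminium one is the spacer and the two blue ones are look-alikes. The wide aluminium ring at (282,317) is the disc. The crop confirms this, and I'll confirm again from the wrist camera.

```bash
cat >> h.py <<'E'
def tool(s=None):
    s=s or sense(); q=s['orientation']; return R.from_quat([q[1],q[2],q[3],q[0]]).as_matrix(), s['tcp_pos']
E
python3 - <<'E'
from h import *
d=load('wrist0');Rt,p=tool()
print('cam in tool',Rt.T@(d['position']-p)); print(Rt.T@rot(d)); print(Rt)
# lens yaw estimation
s=load('side0');c=cloud(s);c2=cloud(load('scene0'))
for cc in (c,c2):
    m=(cc[...,2]>.15)&(cc[...,2]<.215)&(abs(cc[...,0]-.66)<.12)&(abs(cc[...,1]+.13)<.1)
    print(m.sum(),cc[m].mean(0),cc[m].min(0),cc[m].max(0))
E
```

```text
cam in tool [ 0.07606558 -0.00109321 -0.12091616]
[[ 2.83352647e-04 -9.54435603e-01 -2.98416823e-01]
 [ 9.99999504e-01  5.55488473e-04 -8.27116470e-04]
 [ 9.55196512e-04 -2.98416440e-01  9.54435286e-01]]
[[ 9.46105740e-01  3.23857841e-01 -1.63719091e-04]
 [ 3.23857762e-01 -9.46104830e-01  1.34224686e-03]
 [ 2.79801749e-04 -1.32292916e-03 -9.99999086e-01]]
513 [ 0.65119982 -0.12166822  0.19174453] [ 0.60766007 -0.16296836  0.1612164 ] [ 0.71024694 -0.09325827  0.21431217]
483 [ 0.65065894 -0.1186247   0.18894673] [ 0.60783493 -0.15490115  0.16007051] [ 0.70966573 -0.09209338  0.21422582]
```

Call:
drive_tool --increments '[[[20,57,0,0,0,0,85],[20,57,0,0,0,0,85],[20,57,0,0,0,0,85],[20,57,0,0,0,0,85],[20,57,0,0,0,0,85]]]'

```text
clock: 0.78
tcp_pos: [0.2864, -0.2571, 0.2531]
orientation: [0.0, 0.987, 0.164, 0.0]
force: [1.1, -0.9, 0.8]
finger_gap: 0.085
```

Call:
drive_tool --increments '[[[20,57,0,0,0,0,85],[20,57,0,0,0,0,85],[20,57,0,0,0,0,85],[20,57,0,0,0,0,85],[20,57,0,0,0,0,85]]]'

```text
clock: 1.4
tcp_pos: [0.3865, 0.028, 0.2536]
orientation: [0.0, 0.986, 0.164, 0.001]
force: [0.9, -1.0, 0.7]
finger_gap: 0.0852
```

Call:
drive_tool --increments '[[[20,57,0,0,0,0,85],[20,57,0,0,0,0,85],[20,57,0,0,0,0,85],[0,0,0,0,0,0,50],[0,0,0,0,0,0,50]]]'

```text
clock: 2.02
tcp_pos: [0.4457, 0.1969, 0.2527]
orientation: [0.0, 0.986, 0.165, -0.001]
force: [0.2, -1.0, -0.1]
finger_gap: 0.0513
```

```bash
python3 - <<'E'
from h import *
s=sense();print(s['clock'],s['tcp_pos'],s['orientation'],s['q'],s['finger_gap'])
snap('wrist','w1')
E
```

```text
2.025 [0.44567781 0.1968839  0.25270889] [ 2.22545350e-04  9.86344534e-01  1.64693217e-01 -7.45023142e-04] [ 1.72060929e-01 -1.74174643e-02  1.82108615e+00 -4.47141775e-04
  1.33941695e+00  1.41206607e+00] 0.051337199867258064
```

View pics/w1.png

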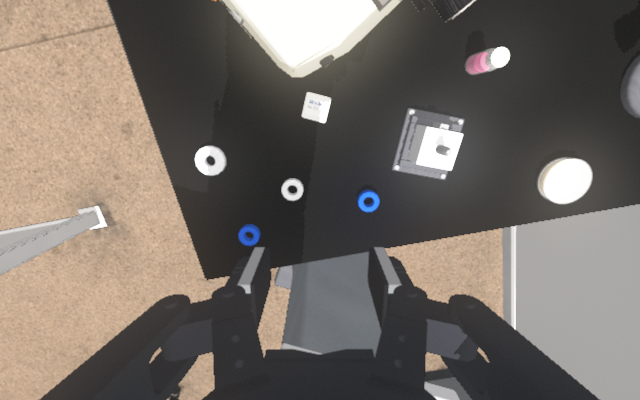

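```bash
python3 - <<'E'
from h import *
d=load('w1')
crop(d,380,90,480,190,7,'c3');crop(d,180,130,330,250,5,'c4')
E
```

```text
(no output)
```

View pics/c3.png

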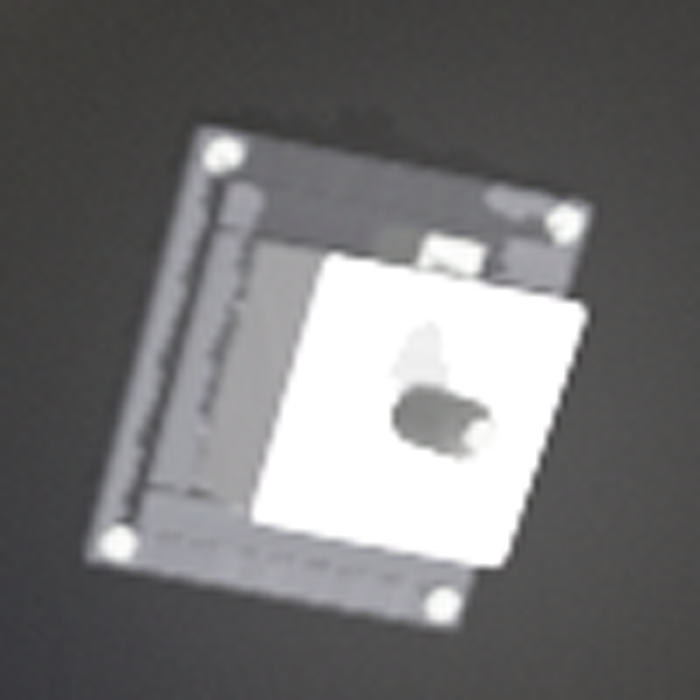

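View pics/c4.png

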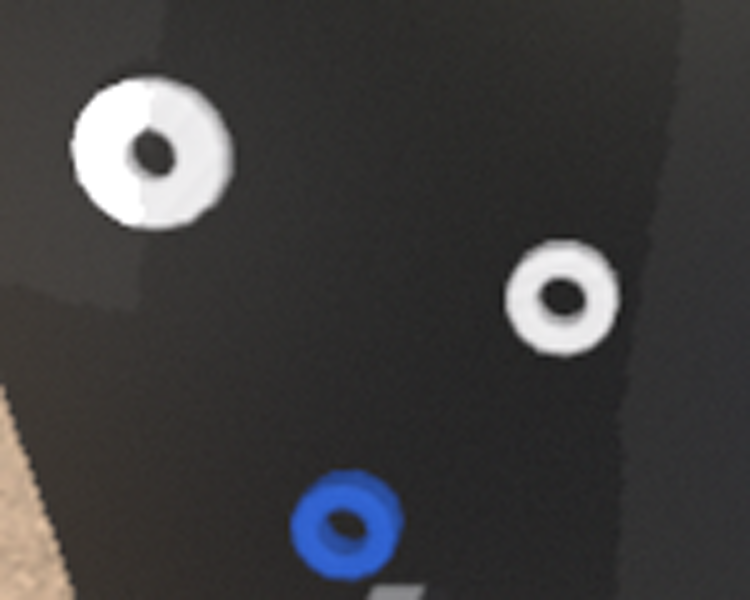

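```bash
python3 - <<'E'
from h import *
d=load('w1')
f=lambda p,o,s:((p[0]+.5)/s-.5+o[0],(p[1]+.5)/s-.5+o[1])
C=[onplane(d,*f(p,(380,90),7),.044) for p in [(322,250),(587,310),(505,567),(252,522)]]
C=np.array(C);print(C.round(4),'mid',C.mean(0).round(4))
for i in range(4):
    e=C[(i+1)%4]-C[i];print(np.linalg.norm(e).round(4),np.degrees(np.arctan2(e[1],e[0])).round(1))
N=np.array([onplane(d,*f(p,(380,90),7),.014) for p in [(223,155),(566,224),(442,605),(118,543)]])
print('nest screws',N.round(4),N.mean(0))
for i in range(4):
    e=N[(i+1)%4]-N[i];print(np.linalg.norm(e).round(4),np.degrees(np.arctan2(e[1],e[0])).round(1))
print('rib',onplane(d,*f((452,243),(380,90),7),.036))
print('stem tip',onplane(d,*f((482,435),(380,90),7),.069), 'base',onplane(d,*f((408,412),(380,90),7),.044))
print('spacer',onplane(d,*f((562,298),(180,130),5),.012),'disc',onplane(d,*f((150,153),(180,130),5),.010))
c=cloud(d); print('depth top z',c[150:158,425:432,2].mean(), c[148,440])
# white masks
g=d['frame'].astype(int)
for n,(u0,v0,u1,v1),h in [('spacer',(275,170,310,208),.012),('disc',(185,138,235,182),.01)]:
    w=(g[v0:v1,u0:u1].min(-1)>150).astype(np.uint8)
    cs,_=cv2.findContours(w,cv2.RETR_EXTERNAL,cv2.CHAIN_APPROX_NONE);q=max(cs,key=cv2.contourArea)
    (a,b),ax,_=cv2.fitEllipse(q);print(n,a+u0,b+v0,ax,onplane(d,a+u0,b+v0,h))
    P=c[v0:v1,u0:u1][w>0];print(np.median(P[:,2]),P.mean(0))
E
```

```text
[[0.5392 0.1092 0.044 ]
 [0.5444 0.0666 0.044 ]
 [0.5039 0.0604 0.044 ]
 [0.4973 0.1019 0.044 ]] mid [0.5212 0.0845 0.044 ]
0.0429 -83.1
0.041 -171.3
0.042 99.0
0.0426 10.0
nest screws [[0.5497 0.1209 0.014 ]
 [0.5583 0.0622 0.014 ]
 [0.4929 0.0531 0.014 ]
 [0.4845 0.1114 0.014 ]] [0.52136425 0.08691294 0.014     ]
0.0593 -81.7
0.066 -172.0
0.059 98.2
0.0659 8.2
rib [0.5473688  0.08765125 0.036     ]
stem tip [0.52139478 0.0846935  0.069     ] base [0.5211846  0.08596547 0.044     ]
spacer [0.41585741 0.22378632 0.012     ] disc [0.41750386 0.33043697 0.01      ]
depth top z 0.044154515312774645 [0.52214958 0.09023898 0.0589566 ]
spacer 291.9065647125244 189.32248497009277 (20.931812286376953, 21.307043075561523) [0.41566728 0.22384977 0.012     ]
0.011912310933230641 [0.41600573 0.22384949 0.01322675]
disc 209.61256217956543 160.21930313110352 (28.77812385559082, 31.033716201782227) [0.41748556 0.33041714 0.01      ]
0.010116116909251682 [0.41764006 0.3301851  0.01105226]
```

Call:
drive_tool --increments '[[[-10,9,-50,0,0,-3.5,40],[-10,9,-50,0,0,-3.5,40],[-10,9,-40,0,0,-3.6,40],[0,0,0,0,0,0,40]]]'

```text
clock: 2.58
tcp_pos: [0.4133, 0.2223, 0.1109]
orientation: [0.001, 0.997, 0.072, -0.003]
force: [-0.9, 0.0, 1.1]
finger_gap: 0.0401
```

```bash
python3 - <<'E'
from h import *
s=sense();print(s['clock'],s['tcp_pos'],s['orientation'],s['finger_gap'],s['force'])
Rt,p=tool(s);print(np.degrees(np.arctan2(Rt[1,0],Rt[0,0])))
snap('wrist','w2')
E
```

```text
2.575 [0.41327395 0.22227209 0.11086643] [ 6.50113982e-04  9.97402389e-01  7.19455778e-02 -3.44753241e-03] 0.040067883061411035 [-0.94660021  0.00559481  1.10444318]
8.251375850701775
```

View pics/w2.png

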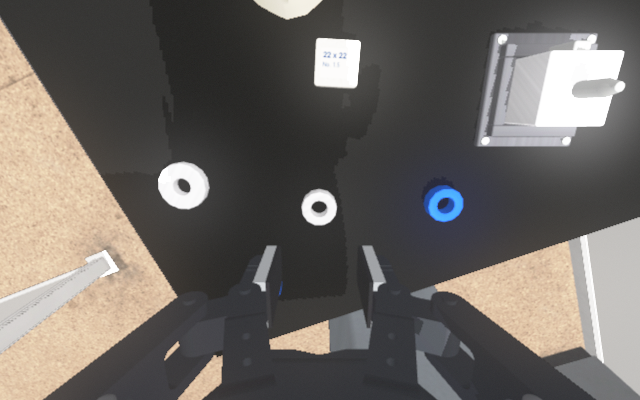

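```bash
cat >> h.py <<'E'
def ell(d,u0,v0,u1,v1,h,t=150):
    g=d['frame'].astype(int);w=(g[v0:v1,u0:u1].min(-1)>t).astype(np.uint8)
    cs,_=cv2.findContours(w,cv2.RETR_EXTERNAL,cv2.CHAIN_APPROX_NONE);q=max(cs,key=cv2.contourArea)
    (a,b),ax,_=cv2.fitEllipse(q); return a+u0,b+v0,ax,onplane(d,a+u0,b+v0,h)
E
python3 - <<'E'
from h import *
s=sense();print(s['tcp_pos'])
d=load('w2');c=cloud(d)
print(ell(d,295,183,345,232,.012)); print(ell(d,150,155,217,215,.01))
Rt,p=tool()
t=(c-p)@Rt
for n,(u0,u1) in [('L',(250,285)),('R',(355,392))]:
    P=t[240:325,u0:u1].reshape(-1,3); P=P[(P[:,2]<.06)&(P[:,2]>-.05)]
    print(n,len(P),P.min(0),P.max(0),np.percentile(P[:,2],[50,90,98,100]))
crop(d,230,220,410,340,4,'c5')
E
```

```text
[0.41569856 0.22272168 0.1131493 ]
(318.8570671081543, 206.90061378479004, (34.407901763916016, 35.44304275512695), array([0.41618169, 0.22383018, 0.012     ]))
(182.91839599609375, 184.9798355102539, (45.859130859375, 50.652793884277344), array([0.41807442, 0.32950545, 0.01      ]))
L 2141 [-0.01432481 -0.03429582 -0.04797526] [ 0.01555551 -0.01615344  0.02335632] [-0.01008299  0.01222777  0.01860634  0.02335632]
R 2384 [-0.01407069  0.01412617 -0.04798637] [0.01545553 0.03248182 0.02272815] [-0.01101607  0.01160927  0.01843633  0.02272815]
```

View pics/c5.png

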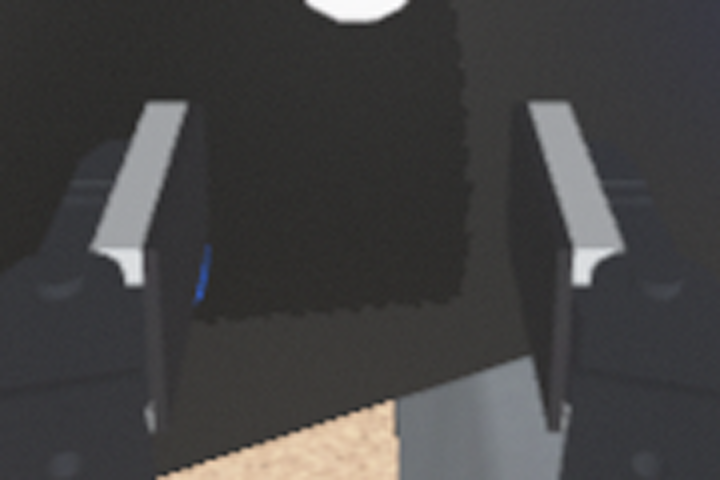

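Call:
drive_tool --increments '[[[0,1,-50,0,0,0,42],[0.5,0,-30,0,0,0,42],[0,0,-10,0,0,0,42],[0,0,0,0,0,0,42]]]' --newtons 30

```text
clock: 3.12
tcp_pos: [0.4182, 0.2248, 0.0246]
orientation: [-0.0, 0.997, 0.072, 0.001]
force: [0.1, -0.6, 0.5]
finger_gap: 0.042
```

Call:
drive_tool --increments '[[[0,0,0,0,0,0,20],[0,0,0,0,0,0,20],[0,0,0,0,0,0,20],[0,0,0,0,0,0,20]]]'

```text
clock: 3.62
tcp_pos: [0.4185, 0.2252, 0.0254]
orientation: [-0.0, 0.997, 0.073, 0.002]
force: [-0.0, -1.5, 4.5]
finger_gap: 0.0265
```

Call:
drive_tool --increments '[[[0,0,20,0,0,0,20],[0,0,50,0,0,0,20],[15,-20,30,0,0,0,20],[30,-40,0,0,0,0,20],[30,-40,0,0,0,0,20]]]'

```text
clock: 4.25
tcp_pos: [0.4936, 0.1242, 0.1258]
orientation: [0.0, 0.997, 0.073, 0.002]
force: [0.1, 0.3, 0.6]
finger_gap: 0.0261
```

Call:
drive_tool --increments '[[[20,-26,0,0,0,0,20],[10,-13,0,0,0,0,20],[0,0,0,0,0,0,20],[0,0,0,0,0,0,20]]]'

```text
clock: 4.75
tcp_pos: [0.5209, 0.087, 0.1233]
orientation: [-0.0, 0.997, 0.073, -0.0]
force: [0.2, 0.8, -0.3]
finger_gap: 0.0265
```

```bash
python3 - <<'E'
from h import *
s=sense();print(s['clock'],s['tcp_pos'],s['orientation'],s['finger_gap'],s['force'])
d=snap('wrist','w3');crop(d,230,150,420,300,4,'c6')
s=sense();print(s['tcp_pos'])
d=snap('scene','s3');crop(d,270,150,390,270,5,'c7')
s=sense();print(s['tcp_pos'])
E
```

```text
4.75 [0.52088589 0.08695349 0.12326508] [-2.30655020e-04  9.97349951e-01  7.27522749e-02 -3.59539707e-04] 0.026450340414797217 [ 0.22545261  0.79714076 -0.26761379]
[0.52084172 0.08709584 0.12323196]
[0.5209075  0.08709519 0.12323198]
```

View pics/c6.png

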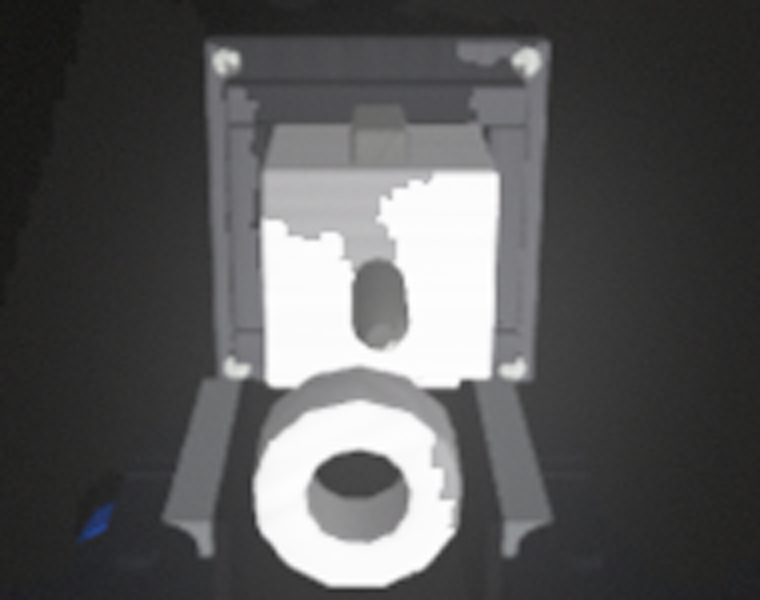

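View pics/c7.png

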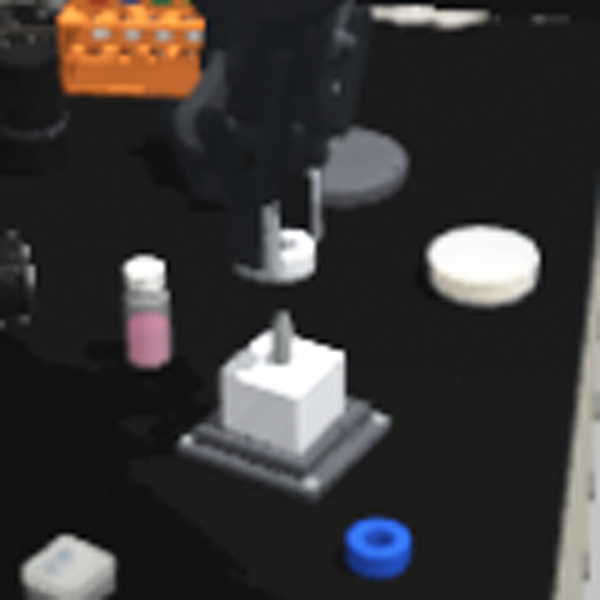

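```bash
python3 - <<'E'
from h import *
d=load('w3');c=cloud(d);s=sense();Rt,p=tool(s)
f=lambda p,o,s:((p[0]+.5)/s-.5+o[0],(p[1]+.5)/s-.5+o[1])
O=(230,150)
# ring top pixels
P=c[250:297,293:346].reshape(-1,3); g=d['frame'][250:297,293:346].min(-1).ravel()
Q=P[(g>170)]; Q=Q[(Q[:,2]>.09)&(Q[:,2]<.13)]
A=np.c_[Q[:,:2],np.ones(len(Q))];k=np.linalg.lstsq(A,Q[:,2],rcond=None)[0];print('ring top plane',k[:2],Q.mean(0),Q.min(0),Q.max(0))
zt=np.median(Q[:,2])
a,b=f((357,496),O,4); print('ring centre top hole',onplane(d,*f((358,496),O,4),zt),'outer',onplane(d,*f((356,494),O,4),zt))
C=np.array([onplane(d,*f(q,O,4),.044) for q in [(263,170),(498,170),(491,380),(268,386)]]);print(C,C.mean(0))
print('stem tip',onplane(d,*f((382,336),O,4),.069),'stem base',onplane(d,*f((378,284),O,4),.044))
print([c[int(150+v/4),int(230+u/4)] for u,v in [(382,336),(378,300)]])
n=np.array([onplane(d,*f(q,O,4),.014) for q in [(227,61),(527,62),(513,369),(237,368)]]);print(n.mean(0), np.degrees(np.arctan2(*(n[0]-n[3])[[1,0]])),np.degrees(np.arctan2(*(n[1]-n[2])[[1,0]])))
E
```

```text
ring top plane [-0.00036954 -0.0001173 ] [0.51719018 0.08769337 0.1100764 ] [0.50276885 0.07456908 0.10081149] [0.53019865 0.10046081 0.11223635]
ring centre top hole [0.5167608  0.08735222 0.11009913] outer [0.51700969 0.08764707 0.11009913]
[[0.53910796 0.10745546 0.044     ]
 [0.54508832 0.06687736 0.044     ]
 [0.50535542 0.06090489 0.044     ]
 [0.49813311 0.10149032 0.044     ]] [0.5219212  0.08418201 0.044     ]
stem tip [0.52170038 0.08423813 0.069     ] stem base [0.52102539 0.08439502 0.044     ]
[array([0.52197636, 0.08438461, 0.07028059]), array([0.52550313, 0.08546909, 0.06404398])]
[0.52323055 0.08468819 0.014     ] 8.33619827407808 8.217269941523385
```

Call:
drive_tool --increments '[[[4.8,-3.2,0,0,0,0,20],[0,0,-20,0,0,0,20],[0,0,0,0,0,0,20],[0,0,0,0,0,0,20]]]'

```text
clock: 5.35
tcp_pos: [0.5267, 0.0829, 0.1037]
orientation: [0.0, 0.997, 0.072, 0.0]
force: [0.8, -0.5, -0.3]
finger_gap: 0.0262
```

```bash
python3 - <<'E'
from h import *
s=sense();print(s['clock'],s['tcp_pos'],s['orientation'],s['finger_gap'],s['force'])
d=snap('wrist','w4');crop(d,230,150,420,300,4,'c8')
d=snap('scene','s4');crop(d,285,170,365,250,7,'c9')
E
```

```text
5.35 [0.52671771 0.08287012 0.10365031] [1.40132964e-05 9.97371355e-01 7.24594698e-02 6.65066542e-05] 0.02615478761469734 [ 0.80339662 -0.51791618 -0.2774943 ]
```

View pics/c8.png

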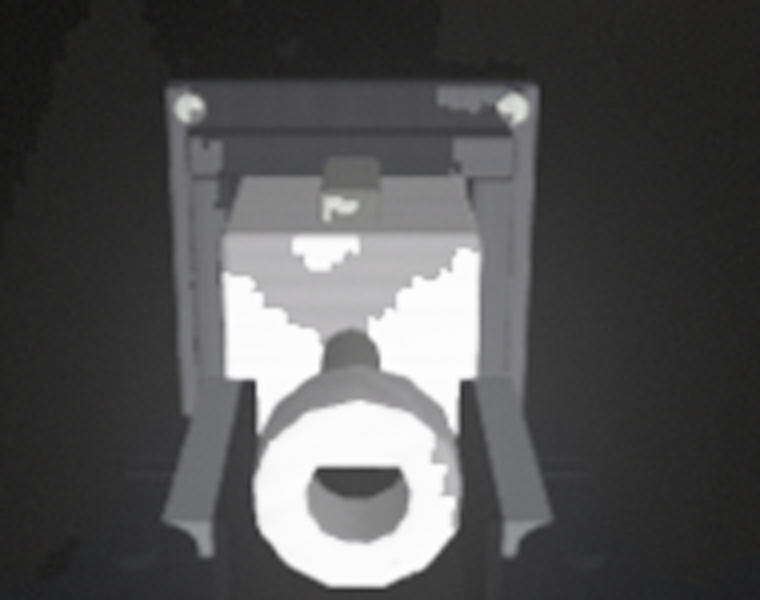

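View pics/c9.png

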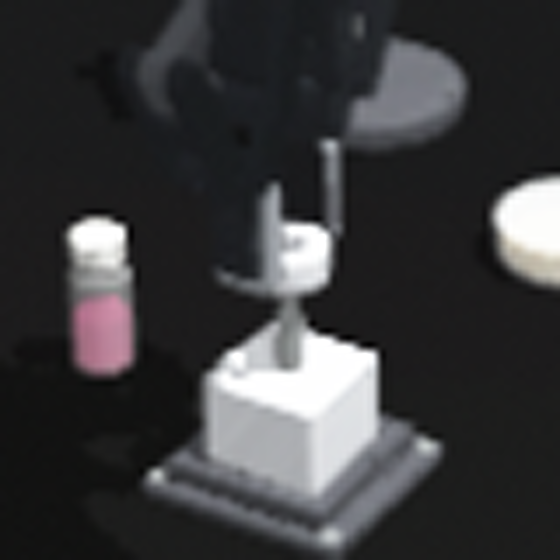

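Call:
drive_tool --increments '[[[-0.8,0.7,0,0,0,0,20],[0,0,-10,0,0,0,20],[0,0,-8,0,0,0,20],[0,0,0,0,0,0,20]]]'

```text
clock: 5.95
tcp_pos: [0.5248, 0.0835, 0.0841]
orientation: [-0.0, 0.997, 0.072, -0.001]
force: [-0.9, 0.7, -0.7]
finger_gap: 0.0261
```

```bash
python3 - <<'E'
from h import *
s=sense();print(s['clock'],s['tcp_pos'],s['orientation'],s['finger_gap'],s['force'])
d=snap('wrist','w5');crop(d,230,150,420,300,4,'c10')
d=snap('scene','s5');crop(d,285,170,365,250,7,'c11')
E
```

```text
5.95 [0.52481398 0.08350554 0.08407338] [-1.61560495e-04  9.97382034e-01  7.23030517e-02 -1.14926995e-03] 0.02609249131174046 [-0.85775587  0.66080257 -0.658735  ]
```

View pics/c10.png

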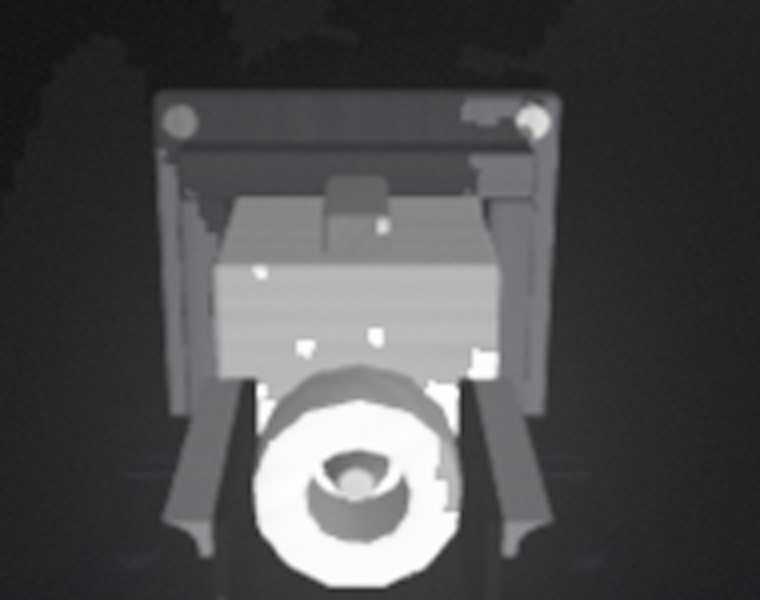

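View pics/c11.png

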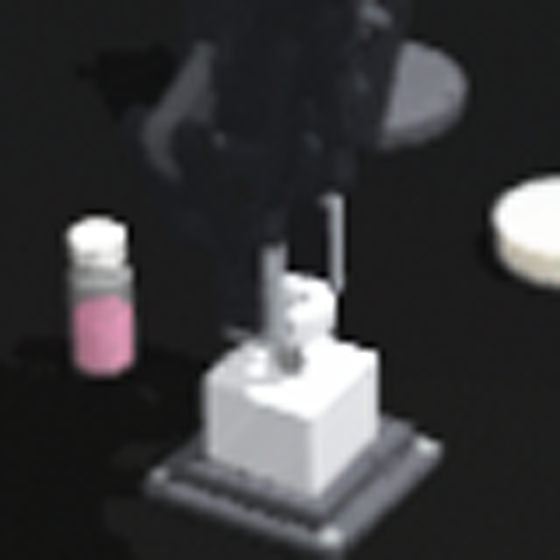

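Stem tip shows in the spacer hole (crop 355,483), roughly centred. I'll descend.

Call:
drive_tool --increments '[[[0,0,-7,0,0,0,20],[0,0,-5,0,0,0,20],[0,0,-2,0,0,0,20],[0,0,0,0,0,0,20]]]'

```text
clock: 6.55
tcp_pos: [0.5256, 0.0835, 0.0711]
orientation: [-0.0, 0.997, 0.072, -0.0]
force: [-0.9, -0.3, -0.1]
finger_gap: 0.0261
```

Call:
drive_tool --increments '[[[0,0,-1.5,0,0,0,20],[0,0,0,0,0,0,20],[0,0,0,0,0,0,48],[0,0,0,0,0,0,48],[0,0,0,0,0,0,48]]]'

```text
clock: 7.18
tcp_pos: [0.5258, 0.0835, 0.0699]
orientation: [-0.0, 0.997, 0.072, 0.0]
force: [-1.0, -0.0, 0.1]
finger_gap: 0.048
```

Call:
drive_tool --increments '[[[0,0,15,0,0,0,48],[0,0,40,0,0,0,48],[-10,20,0,0,0,0,55],[0,0,0,0,0,0,55]]]'

```text
clock: 7.68
tcp_pos: [0.5158, 0.1043, 0.1262]
orientation: [0.0, 0.997, 0.073, 0.001]
force: [0.2, -0.7, -0.4]
finger_gap: 0.055
```

```bash
python3 - <<'E'
from h import *
s=sense();print(s['clock'],s['tcp_pos'],s['orientation'],s['finger_gap'],s['force'])
d=snap('wrist','w6');crop(d,230,130,420,280,4,'c12')
d=snap('scene','s6');crop(d,285,170,365,250,7,'c13')
E
```

```text
7.675 [0.51576545 0.10428669 0.12617176] [5.79834594e-06 9.97325213e-01 7.30874062e-02 8.06669168e-04] 0.054977387365407575 [ 0.19256856 -0.65740979 -0.4487041 ]
```

View pics/c12.png

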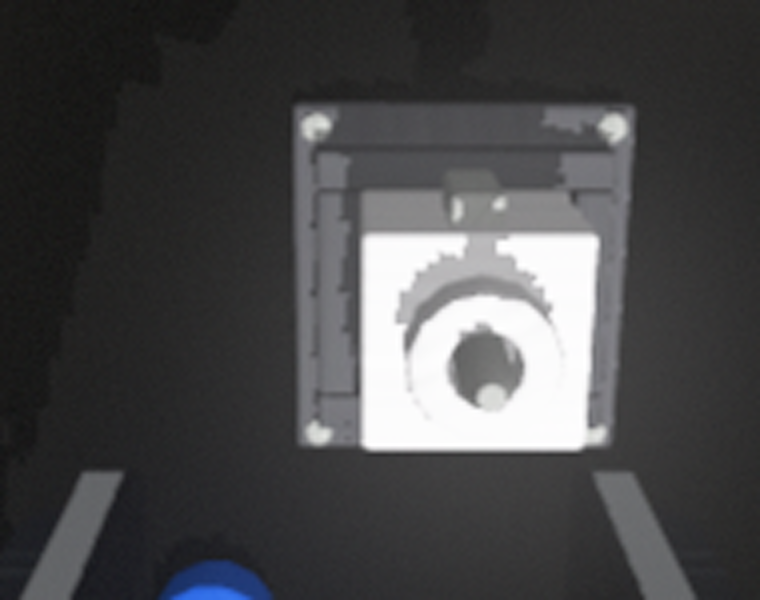

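View pics/c13.png

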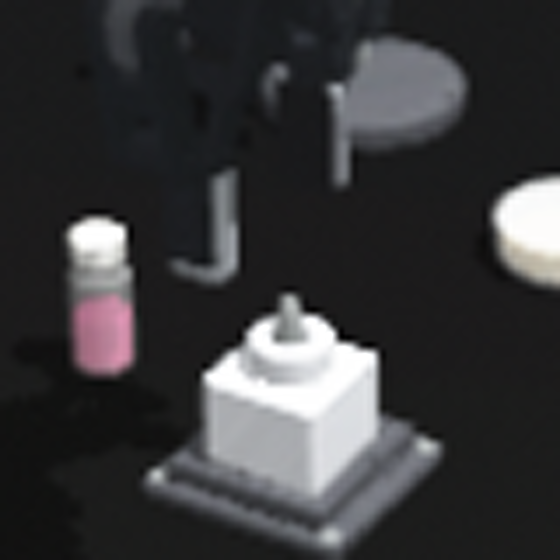

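Call:
drive_tool --increments '[[[-24,56,0,0,0,0,55],[-25,56,0,0,0,0,55],[-25,57,0,0,0,0,55],[-25,57,0,0,0,0,55],[0,0,0,0,0,0,55]]]'

```text
clock: 8.4
tcp_pos: [0.4148, 0.3323, 0.1245]
orientation: [-0.0, 0.997, 0.075, -0.0]
force: [0.8, 0.5, -0.5]
finger_gap: 0.0555
```

```bash
python3 - <<'E'
from h import *
s=sense();print(s['clock'],s['tcp_pos'],s['orientation'],s['finger_gap'],s['force'])
d=snap('wrist','w7')
s=sense();print(s['tcp_pos'])
for b in [(285,175,355,245)]: print(ell(d,*b,.01))
E
```

```text
8.4 [0.41482385 0.33232738 0.12453259] [-1.40123246e-04  9.97169075e-01  7.51908999e-02 -3.81390376e-04] 0.05547562737633222 [ 0.78263549  0.48425794 -0.53804844]
[0.41594661 0.33053806 0.12449054]
(322.5561981201172, 201.87389373779297, (43.036834716796875, 43.53634262084961), array([0.41799297, 0.33100842, 0.01      ]))
```

View pics/w7.png

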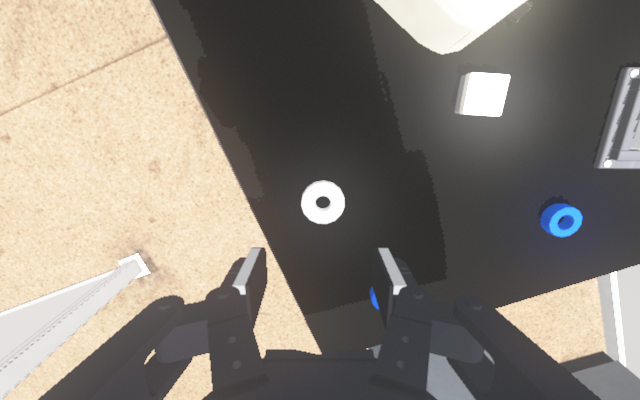

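Call:
drive_tool --increments '[[[1,0,-50,0,0,0,55],[0,0,-40,0,0,0,55],[0,0,-12,0,0,0,55],[0,0,0,0,0,0,55]]]'

```text
clock: 8.95
tcp_pos: [0.4182, 0.3284, 0.0225]
orientation: [0.0, 0.997, 0.072, -0.001]
force: [-0.9, -0.1, 1.4]
finger_gap: 0.0549
```

Call:
drive_tool --increments '[[[0,0,0,0,0,0,28],[0,0,0,0,0,0,28],[0,0,0,0,0,0,28],[0,0,0,0,0,0,28]]]'

```text
clock: 9.45
tcp_pos: [0.4194, 0.3298, 0.0247]
orientation: [-0.0, 0.997, 0.073, 0.002]
force: [-0.0, -3.2, 6.5]
finger_gap: 0.0355
```

Call:
drive_tool --increments '[[[0,0,20,0,0,0,28],[0,0,50,0,0,0,28],[9,-20,32,0,0,0,28],[20,-50,0,0,0,0,28],[20,-50,0,0,0,0,28]]]'

```text
clock: 10.07
tcp_pos: [0.4678, 0.2089, 0.1266]
orientation: [-0.0, 0.997, 0.073, 0.002]
force: [1.2, 0.3, -0.9]
finger_gap: 0.035
```

Call:
drive_tool --increments '[[[20,-50,0,0,0,0,28],[20,-50,0,0,0,0,28],[15,-26,0,0,0,0,28],[0,0,0,0,0,0,28],[0,0,0,0,0,0,28]]]'

```text
clock: 10.7
tcp_pos: [0.5214, 0.084, 0.1251]
orientation: [-0.0, 0.997, 0.072, 0.0]
force: [0.1, -0.2, 0.5]
finger_gap: 0.0354
```

```bash
python3 - <<'E'
from h import *
s=sense();print(s['clock'],s['tcp_pos'],s['orientation'],s['finger_gap'],s['force'])
d=snap('wrist','w8');crop(d,230,150,420,300,4,'c14')
d=snap('scene','s8');crop(d,285,160,365,240,7,'c15')
E
```

```text
10.7 [0.52140848 0.08401986 0.12508353] [-1.94995319e-04  9.97380640e-01  7.23312813e-02  7.90582092e-05] 0.03543384687997314 [ 0.06830541 -0.21136104  0.46944209]
```

View pics/c14.png

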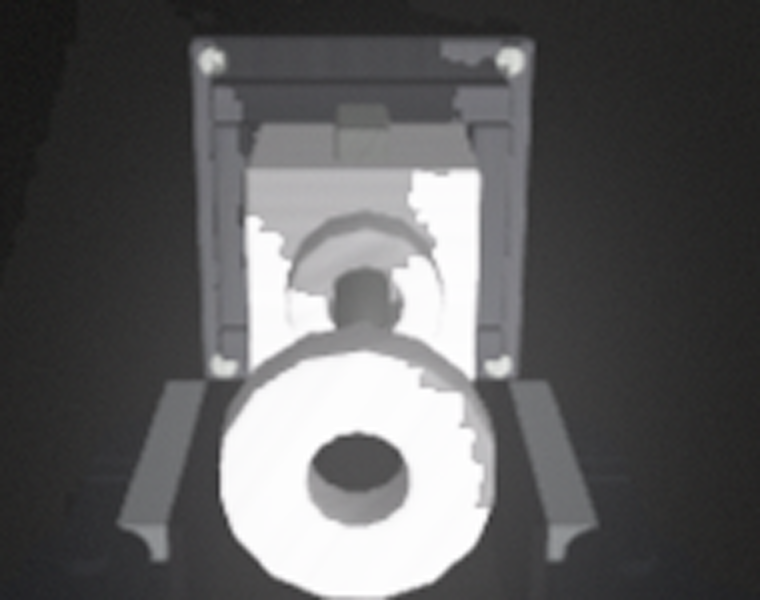

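View pics/c15.png

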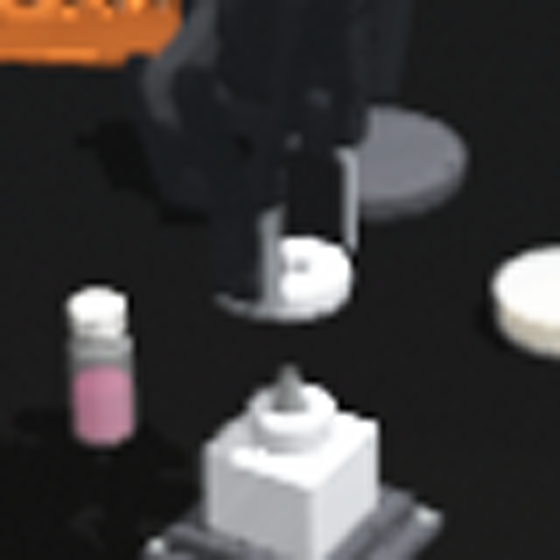

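```bash
python3 - <<'E'
from h import *
d=load('w8');c=cloud(d)
f=lambda p,o,s:((p[0]+.5)/s-.5+o[0],(p[1]+.5)/s-.5+o[1])
O=(230,150)
P=c[240:297,287:352].reshape(-1,3); g=d['frame'][240:297,287:352].min(-1).ravel()
Q=P[(g>170)]; Q=Q[(Q[:,2]>.09)&(Q[:,2]<.13)]; zt=np.median(Q[:,2]);print('top z',zt)
print('disc hole',onplane(d,*f((358,479),O,4),zt),'outer',onplane(d,*f((356,475),O,4),zt))
C=np.array([onplane(d,*f(q,O,4),.044) for q in [(247,170),(480,170)]]);print(C,C.mean(0)-np.array([.021*np.cos(.145),.021*np.sin(.145),0]))
print('spacer hole', onplane(d,*f((367,300),O,4),.056))
E
```

```text
top z 0.11053220135063535
disc hole [0.51894278 0.08465879 0.1105322 ] outer [0.51947768 0.08499643 0.1105322 ]
[[0.53879528 0.10736852 0.044     ]
 [0.54474196 0.06676531 0.044     ]] [0.520989   0.08403257 0.044     ]
spacer hole [0.5222503  0.08362024 0.056     ]
```

Call:
drive_tool --increments '[[[2,-0.5,-10,0,0,0,28],[0,0,-14,0,0,0,28],[0,0,-10,0,0,0,28],[0,0,0,0,0,0,28],[0,0,0,0,0,0,28]]]'

```text
clock: 11.42
tcp_pos: [0.5238, 0.083, 0.0907]
orientation: [0.0, 0.997, 0.072, -0.0]
force: [0.9, -0.6, -0.1]
finger_gap: 0.0349
```

```bash
python3 - <<'E'
from h import *
s=sense();print(s['clock'],s['tcp_pos'],s['orientation'],s['finger_gap'],s['force'])
d=snap('wrist','w9');crop(d,230,150,420,300,4,'c16')
E
```

```text
11.425 [0.52382965 0.08296885 0.09074523] [ 7.56965926e-07  9.97380185e-01  7.23378558e-02 -4.23026743e-05] 0.034914040559168774 [ 0.92033619 -0.62286488 -0.06738682]
```

View pics/c16.png

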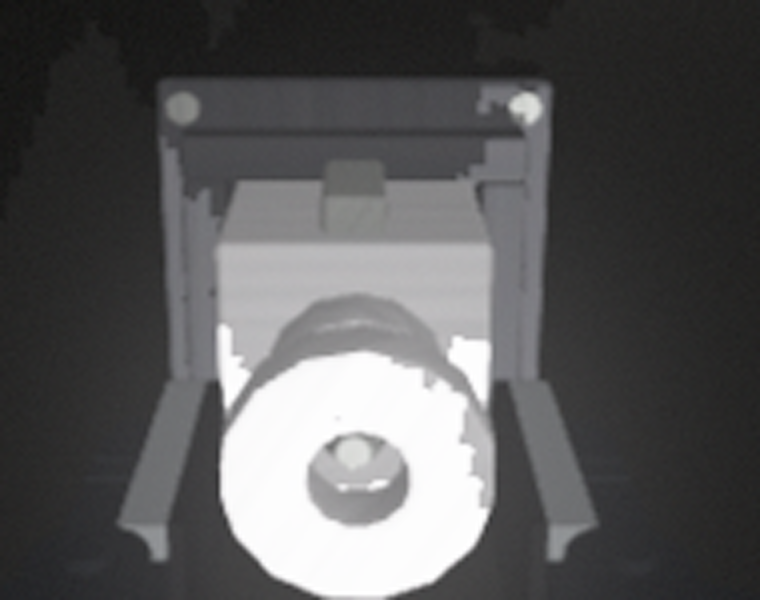

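```bash
python3 - <<'E'
from h import *
d=load('w9')
f=lambda p:((p[0]+.5)/4-.5+230,(p[1]+.5)/4-.5+150)
print(onplane(d,*f((358,479)),.0762),onplane(d,*f((352,453)),.069))
E
```

```text
[0.52134062 0.08358776 0.0762    ] [0.52100514 0.08435553 0.069     ]
```

Call:
drive_tool --increments '[[[0,0.7,-4,0,0,0,28],[0,0,-3,0,0,0,28],[0,0,-2,0,0,0,28],[0,0,0,0,0,0,28],[0,0,0,0,0,0,28]]]'

```text
clock: 12.1
tcp_pos: [0.5238, 0.0837, 0.0819]
orientation: [-0.0, 0.997, 0.072, 0.0]
force: [-0.1, 0.1, -0.2]
finger_gap: 0.0349
```

Call:
drive_tool --increments '[[[0,0,-1,0,0,0,28],[0,0,0,0,0,0,28],[0,0,0,0,0,0,60],[0,0,0,0,0,0,60],[0,0,0,0,0,0,60]]]'

```text
clock: 12.72
tcp_pos: [0.5237, 0.0837, 0.0808]
orientation: [-0.0, 0.997, 0.072, 0.0]
force: [-0.3, 0.6, -0.5]
finger_gap: 0.06
```

Call:
drive_tool --increments '[[[0,0,15,0,0,0,60],[0,0,35,0,0,0,60],[0,0,0,0,0,0,60],[0,0,0,0,0,0,60]]]'

```text
clock: 13.22
tcp_pos: [0.5238, 0.0837, 0.1313]
orientation: [0.0, 0.997, 0.072, 0.0]
force: [-0.3, -0.3, -0.2]
finger_gap: 0.0602
```

```bash
python3 - <<'E'
from h import *
s=sense();print(s['clock'],s['tcp_pos'],s['orientation'],s['finger_gap'],s['force'])
d=snap('wrist','w10');crop(d,230,130,420,280,4,'c17')
d=snap('scene','s10');crop(d,285,170,365,250,7,'c18')
for t in ('w10','s10'):
    d=load(t);c=cloud(d).reshape(-1,3)
    Q=c[(abs(c[:,2]-.066)<.006)&(np.hypot(c[:,0]-.5215,c[:,1]-.084)<.018)&(np.hypot(c[:,0]-.5215,c[:,1]-.084)>.008)]
    A=np.c_[Q[:,:2],np.ones(len(Q))];k=np.linalg.lstsq(A,Q[:,2],rcond=None)[0];print(t,len(Q),np.median(Q[:,2]),k[:2])
E
```

```text
13.225 [0.52380188 0.08370347 0.13126564] [3.70431054e-05 9.97379476e-01 7.23466373e-02 3.79615648e-04] 0.060171731520697484 [-0.32024723 -0.33771607 -0.24760957]
w10 1659 0.06624926969055686 [-0.02173842  0.01006739]
s10 100 0.06633962915621744 [ 0.04611241 -0.05228036]
```

View pics/c17.png

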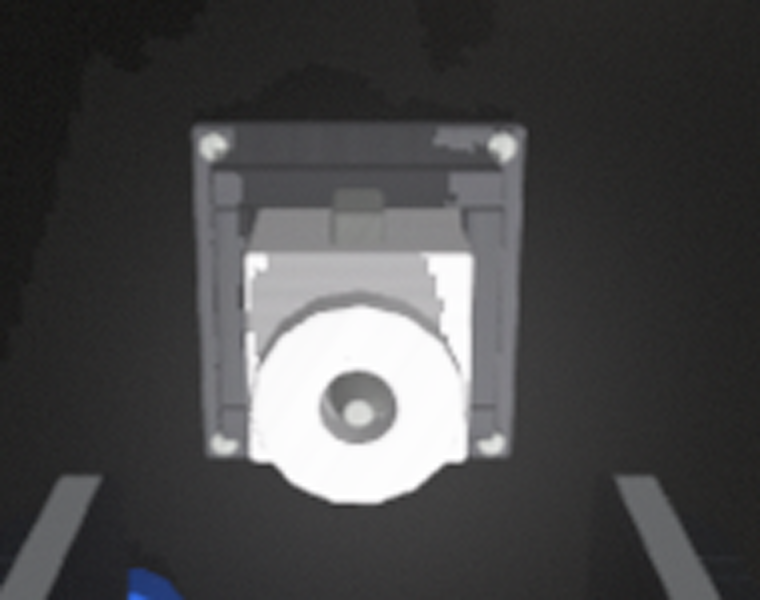

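View pics/c18.png

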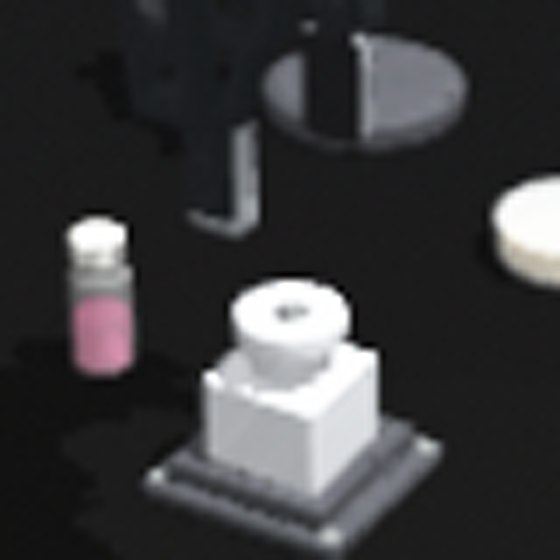

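Call:
drive_tool --increments '[[[-2,0.4,-40,0,0,0,60],[0,0,-35,0,0,0,60],[0,0,-14,0,0,0,60],[0,0,-4,0,0,0,60],[0,0,0,0,0,0,60]]]' --newtons 60

```text
clock: 13.95
tcp_pos: [0.5224, 0.0841, 0.0384]
orientation: [0.0, 0.997, 0.072, 0.0]
force: [0.0, 0.4, 0.7]
finger_gap: 0.06
```

Call:
drive_tool --increments '[[[0,0,0,0,0,0,35],[0,0,0,0,0,0,35],[0,0,0,0,0,0,35],[0,0,0,0,0,0,35]]]'

```text
clock: 14.45
tcp_pos: [0.523, 0.084, 0.0393]
orientation: [0.0, 0.997, 0.072, 0.001]
force: [-0.2, -0.6, 6.0]
finger_gap: 0.0413
```

```bash
python3 - <<'E'
from h import *
s=sense();print(s['clock'],s['tcp_pos'],s['orientation'],s['finger_gap'],s['force'],s['wrist_torque'])
d=snap('wrist','w11');crop(d,230,130,420,280,4,'c19')
# inspection camera geometry
for t in ('scene0','side0','w1'):
    d=load(t);c=cloud(d).reshape(-1,3)
    m=(c[:,2]<.03)&(c[:,2]>.003)&(np.hypot(c[:,0]-.675,c[:,1]+.145)<.06)
    if m.sum(): print(t,m.sum(),c[m].mean(0),c[m].min(0),c[m].max(0))
d=load('side0');crop(d,290,80,350,170,6,'c20');d=load('scene0');crop(d,310,100,370,200,6,'c21')
E
```

```text
14.45 [0.52300711 0.08396325 0.03926155] [2.32518645e-04 9.97377196e-01 7.23650204e-02 1.40630732e-03] 0.041267894108000726 [-0.1884703  -0.56765557  6.03197999] [-0.00601836  0.05671512  0.01490184]
scene0 378 [ 0.66825481 -0.13270964  0.01308614] [ 0.61873948 -0.17917963  0.00304641] [ 0.7164735  -0.09531967  0.02975475]
side0 488 [ 0.66915888 -0.13424667  0.01268124] [ 0.62002667 -0.19943002  0.00302196] [ 0.73326712 -0.08831526  0.02966609]
w1 822 [ 0.65547096 -0.10844188  0.00955792] [ 0.6327384  -0.14085528  0.00302638] [ 0.69037861 -0.09481266  0.01485535]
```

View pics/c19.png

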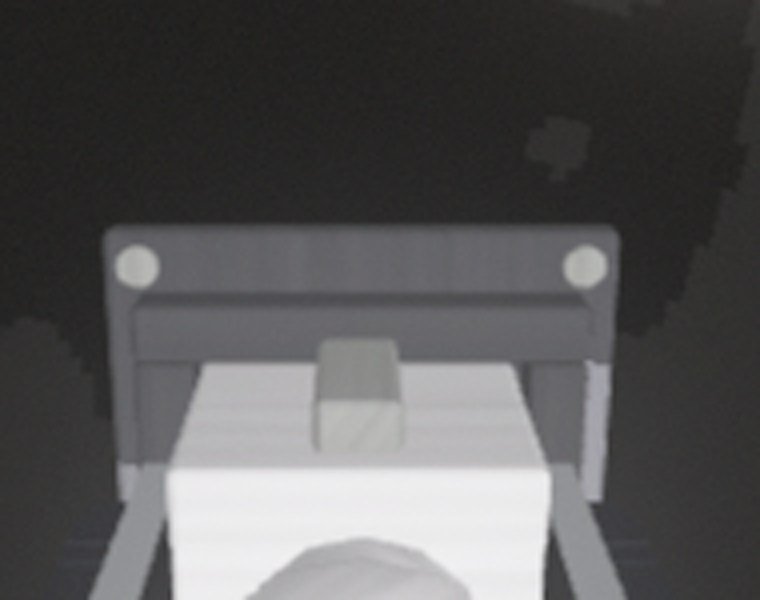

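View pics/c20.png

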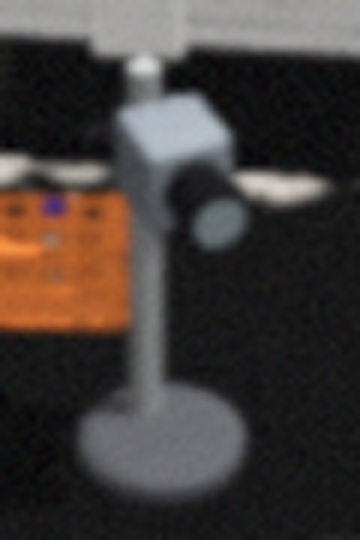

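View pics/c21.png

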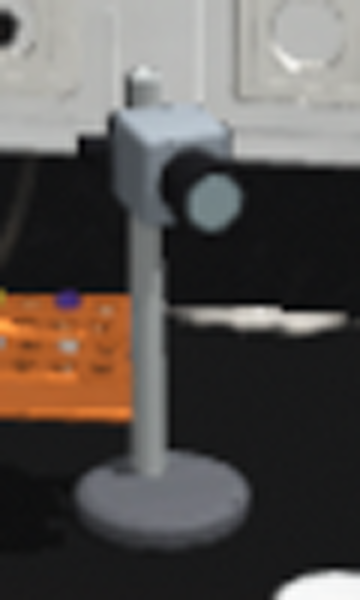

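Call:
drive_tool --increments '[[[0,0,3,0,0,0,35],[0,0,10,0,0,0,35],[0,0,25,0,0,0,35],[0,0,40,0,0,0,35],[0,0,0,0,0,0,35]]]'

```text
clock: 15.12
tcp_pos: [0.5238, 0.084, 0.1192]
orientation: [0.0, 0.997, 0.072, 0.003]
force: [0.1, -0.3, -2.9]
finger_gap: 0.0413
```

```bash
python3 - <<'E'
from h import *
s=sense();print(s['clock'],s['tcp_pos'],s['orientation'],s['finger_gap'],s['force'],s['wrist_torque'])
d=snap('wrist','w12');crop(d,230,130,420,290,4,'c22')
d=snap('scene','s12');crop(d,270,130,370,250,6,'c23')
# lens triangulation
a=load('side0');b=load('scene0')
f=lambda p,o,s:((p[0]+.5)/s-.5+o[0],(p[1]+.5)/s-.5+o[1])
def ray(d,uv): return np.array(d['position']),rot(d)@np.array([(uv[0]-d['K'][0,2])/d['K'][0,0],(uv[1]-d['K'][1,2])/d['K'][1,1],1])
def tri(u1,u2):
    o1,r1=ray(a,u1);o2,r2=ray(b,u2);x=np.linalg.lstsq(np.c_[r1,-r2],o2-o1,rcond=None)[0];return o1+r1*x[0],o2+r2*x[1]
A=f((220,224),(290,80),6);B=f((214,203),(310,100),6)
print('lens tri',tri(A,B),'plane',onplane(a,*A,.18),onplane(b,*B,.18))
print('depth',pt(a,*np.round(A)),pt(b,*np.round(B)))
print('foot',onplane(a,*f((162,437),(290,80),6),.01),onplane(b,*f((163,497),(310,100),6),.01))
print('post top',onplane(a,*f((144,68),(290,80),6),.212),onplane(b,*f((143,75),(310,100),6),.212))
print('cube top',[onplane(a,*f(q,(290,80),6),.201) for q in [(115,123),(205,95),(232,135),(148,165)]])
E
```

```text
15.125 [0.52382168 0.08401765 0.11919405] [4.44800658e-04 9.97366538e-01 7.24654592e-02 2.92366592e-03] 0.0413312731343435 [ 0.10081084 -0.31231071 -2.87834817] [-0.01999722 -0.04152187  0.0250444 ]
lens tri (array([ 0.61750969, -0.10907625,  0.17952166]), array([ 0.61851221, -0.10818865,  0.1793259 ])) plane [ 0.61711563 -0.10852567  0.18      ] [ 0.61740227 -0.10678633  0.18      ]
depth [ 0.616169   -0.10607737  0.18152451] [ 0.61954325 -0.10845557  0.1801378 ]
foot [ 0.67435608 -0.14117224  0.01      ] [ 0.67137033 -0.13608535  0.01      ]
post top [ 0.68888568 -0.14870839  0.212     ] [ 0.68942643 -0.14650796  0.212     ]
cube top [array([ 0.68282187, -0.11901071,  0.201     ]), array([ 0.66380542, -0.16103462,  0.201     ]), array([ 0.6352079 , -0.14221048,  0.201     ]), array([ 0.65118635, -0.10146282,  0.201     ])]
```

View pics/c22.png

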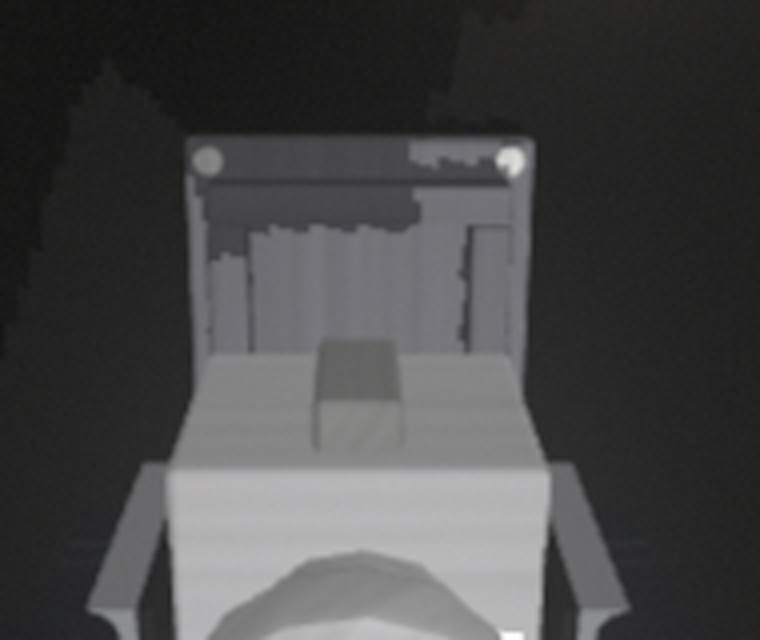

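View pics/c23.png

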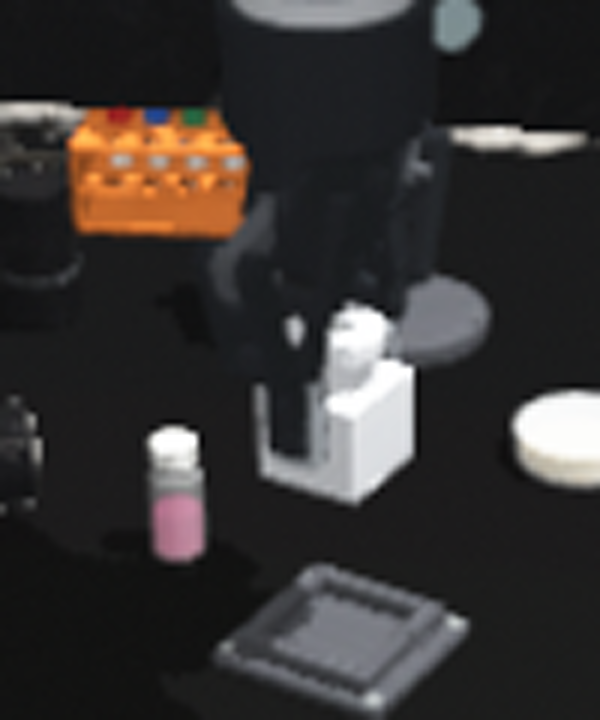

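Call:
drive_tool --increments '[[[4,-20,55,0,0,-7.4,35],[4,-25,52,0,0,-7.4,35],[8,-35,48,0,0,-7.4,35],[10,-40,45,0,0,-7.4,35],[10,-41,40,0,0,-7.4,35]]]'

```text
clock: 15.85
tcp_pos: [0.5572, -0.0778, 0.3554]
orientation: [-0.0, 0.968, -0.25, -0.001]
force: [0.5, -0.8, -2.9]
finger_gap: 0.0409
```

Call:
drive_tool --increments '[[[0,0,0,0,0,0,35],[0,0,0,0,0,0,35],[0,0,0,0,0,0,35]]]'

```text
clock: 16.23
tcp_pos: [0.5567, -0.0756, 0.3532]
orientation: [-0.0, 0.969, -0.247, -0.002]
force: [-0.8, 0.0, -3.1]
finger_gap: 0.0411
```

```bash
python3 - <<'E'
from h import *
s=sense();print(s['clock'],s['tcp_pos'],s['orientation'],s['finger_gap'],s['force'],s['q'])
d=snap('wrist','w13');c=cloud(d)
m=(c[...,2]>.13)&(c[...,2]<.23)&(abs(c[...,0]-.65)<.08)&(abs(c[...,1]+.13)<.08)
print(m.sum())
E
```

```text
16.225 [ 0.55670966 -0.07563982  0.35317612] [-3.47579902e-04  9.69001056e-01 -2.47045352e-01 -2.32954220e-03] 0.04108455110234199 [-7.80081591e-01  2.82890459e-03 -3.11278393e+00] [-3.46414585e-01  8.86607287e-02  1.51000943e+00  2.41749679e-04
  1.54762695e+00  1.72363680e+00]
5250
```

View pics/w13.png

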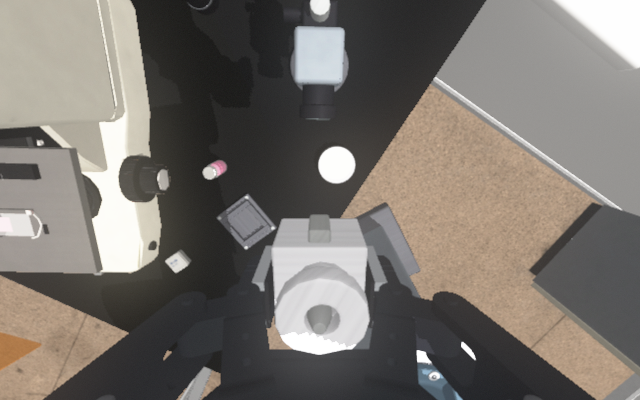

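```bash
python3 - <<'E'
from h import *
d=load('w13');c=cloud(d);Rt,p=tool()
m=(abs(c[...,2]-.2015)<.004)&(abs(c[...,0]-.66)<.06)&(abs(c[...,1]+.13)<.06)
Q=c[m];print(len(Q),np.median(Q[:,2]));r=cv2.minAreaRect((Q[:,:2]*1000).astype(np.float32));print('cube',r)
# barrel from above
b=(c[...,2]>.183)&(c[...,2]<.199)&(np.hypot(c[...,0]-.63,c[...,1]+.115)<.04)
B=c[b];print(len(B),B.min(0),B.max(0))
# ridge: highest points per row
crop(d,270,0,370,140,5,'c24')
print('tool yaw',np.degrees(np.arctan2(Rt[1,0],Rt[0,0])))
E
```

```text
2914 0.2011203848980081
cube ((654.1644287109375, -127.36122131347656), (41.190399169921875, 84.08392333984375), 60.03824996948242)
1269 [ 0.60974845 -0.14803744  0.18300895] [ 0.66972388 -0.09165344  0.19895621]
tool yaw -28.6033902826412
```

View pics/c24.png

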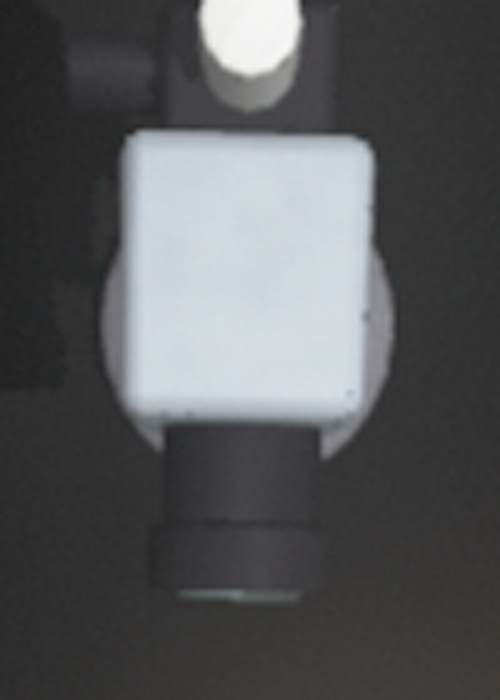

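```bash
python3 - <<'E'
from h import *
d=load('w13');c=cloud(d)
f=lambda p:((p[0]+.5)/5-.5+270,(p[1]+.5)/5-.5)
W=lambda p,z:onplane(d,*f(p),z)[:2]
C=np.array([W(q,.201) for q in [(124,131),(376,138),(362,412),(125,416)]]);print('cube corners',C.round(4),C.mean(0))
for i in range(4):
    e=C[(i+1)%4]-C[i];print(np.linalg.norm(e).round(4),np.degrees(np.arctan2(e[1],e[0])).round(2))
L=[W(q,.18) for q in [(165,435),(165,515),(320,435),(320,515)]]
m1=(L[0]+L[2])/2;m2=(L[1]+L[3])/2;print('barrel mids',m1,m2)
r=(W((150,555),.18)+W((330,555),.18))/2;print('rim mid',r, np.linalg.norm(W((150,555),.18)-W((330,555),.18)))
fr=W((240,592),.1975);print('front top',fr)
print('post',W((250,35),.212))
q=C.mean(0)
for a in (m1,m2,r,fr): v=a-q;print(np.degrees(np.arctan2(v[1],v[0])))
# front tip depth points
v=np.array([np.cos(np.radians(151)),np.sin(np.radians(151))])
m=(c[...,2]>.165)&(c[...,2]<.2)&(np.hypot(c[...,0]-.625,c[...,1]+.112)<.03)
P=c[m];t=(P[:,:2]-q)@v;o=(P[:,:2]-q)@np.array([-v[1],v[0]])
print(np.percentile(t,[90,95,98,99,100]));
for lo in np.arange(.022,.05,.004):
    k=(t>lo)&(t<lo+.004)
    if k.sum()>5: print(lo.round(3),k.sum(),o[k].min().round(4),o[k].max().round(4),((o[k].min()+o[k].max())/2).round(4),P[k][:,2].max().round(4))
# symmetric disc/carrier in grip
E
```

```text
cube corners [[ 0.689  -0.1244]
 [ 0.6686 -0.1598]
 [ 0.6329 -0.1389]
 [ 0.6517 -0.1031]] [ 0.66056529 -0.13152204]
0.0409 -120.0
0.0413 149.61
0.0405 62.31
0.0429 -29.8
barrel mids [ 0.6407073  -0.11980799] [ 0.62842929 -0.11310276]
rim mid [ 0.62237252 -0.109257  ] 0.033991788831816215
front top [ 0.61690138 -0.10636227]
post [ 0.68835428 -0.14725224]
149.46401376137624
150.180100564116
149.75931199821022
150.0488343167402
[0.04780074 0.04905183 0.0503889  0.05047507 0.05087889]
0.022 155 -0.0152 0.013 -0.0011 0.1973
0.026 142 -0.0154 0.0131 -0.0011 0.1964
0.03 151 -0.0154 0.0132 -0.0011 0.196
0.034 157 -0.0154 0.0133 -0.0011 0.1964
0.038 179 -0.0182 0.0152 -0.0015 0.1987
0.042 148 -0.0183 0.0153 -0.0015 0.1986
0.046 182 -0.0184 0.0155 -0.0014 0.1995
0.05 30 -0.0174 0.0135 -0.002 0.1974
```

```bash
python3 - <<'E'
from h import *
f=lambda p,s,o:((p[0]+.5)/s-.5+o[0],(p[1]+.5)/s-.5+o[1])
d=load('w13');crop(d,240,200,400,360,4,'c25');Rt,p=tool()
d=load('w12');p12=np.array([.52382,.08402,.11919]);q=[.000445,.997367,.072465,.002924];R12=R.from_quat([q[1],q[2],q[3],q[0]]).as_matrix()
zt=.11919+.0047
a=onplane(d,*f((169,468),4,(230,130)),zt);b=onplane(d,*f((549,468),4,(230,130)),zt)
print('w12 in tool',R12.T@(a-p12),R12.T@(b-p12),np.linalg.norm(a-b))
r1=onplane(d,*f((314,402),4,(230,130)),zt-.008);r2=onplane(d,*f((402,402),4,(230,130)),zt-.008);print('rib',R12.T@(r1-p12),R12.T@(r2-p12))
c=cloud(d);t=(c-p12)@R12
# depth: top face points
m=(abs(t[...,1])<.019)&(t[...,0]<.022)&(t[...,0]>.008)&(abs(t[...,2])<.015);print('top z tool',np.median(t[m][:,2]),m.sum())
print(np.degrees(R.from_matrix(Rt).as_rotvec()), Rt[:,2])
E
```

```text
w12 in tool [ 0.01971198 -0.02130706 -0.00461432] [ 0.01971234  0.01957703 -0.0045607 ] 0.0408841307746921
rib [ 0.02402945 -0.00594813  0.00343086] [0.02402983 0.00399121 0.0034439 ]
top z tool -0.004551993646188865 3437
[-174.39166491   44.45729976    0.33926631] [-0.00352189  0.00144726 -0.99999275]
```

View pics/c25.png

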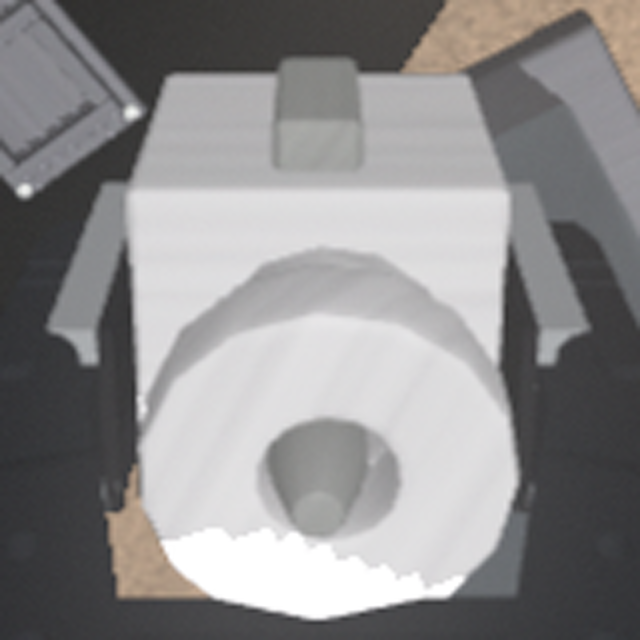

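Call:
drive_tool --increments '[[[-26,16,0,0,0,-0.7,35],[-25,16,-30,0,0,-0.7,35],[0,0,-50,0,0,0,35],[0,0,-50,0,0,0,35],[0,0,-28,0,0,0,35]]]'

```text
clock: 16.9
tcp_pos: [0.5045, -0.0433, 0.1942]
orientation: [-0.0, 0.966, -0.259, -0.003]
force: [1.0, 0.0, -2.4]
finger_gap: 0.041
```

Call:
drive_tool --increments '[[[0,0,0,0,0,0,35],[0,0,0,0,0,0,35],[0,0,0,0,0,0,35],[0,0,0,0,0,0,35]]]'

```text
clock: 17.4
tcp_pos: [0.5074, -0.0451, 0.1991]
orientation: [0.0, 0.966, -0.26, 0.001]
force: [0.2, 0.7, -3.1]
finger_gap: 0.041
```

```bash
python3 - <<'E'
from h import *
s=sense();print(s['clock'],s['tcp_pos'],s['orientation'],s['finger_gap'],s['force'])
Rt,p=tool(s);print(np.degrees(np.arctan2(Rt[1,0],Rt[0,0])),Rt[:,2])
E
```

```text
17.4 [ 0.50743905 -0.0450807   0.19906193] [ 5.99041901e-05  9.65707220e-01 -2.59630971e-01  1.14931554e-03] 0.04104498785033861 [ 0.18140351  0.71639685 -3.09792461]
-30.096384173080963 [ 2.18869866e-03 -7.12495634e-04 -9.99997351e-01]
```

Call:
drive_tool --increments '[[[-2,2,-4.7,0,0,0,35],[0,0,0,0,0,0,35],[0,0,0,0,0,0,35],[0,0,0,0,0,0,35],[0,0,0,0,0,0,35]]]'

```text
clock: 18.02
tcp_pos: [0.5048, -0.043, 0.1931]
orientation: [0.0, 0.966, -0.26, 0.0]
force: [0.7, -0.0, -2.2]
finger_gap: 0.041
```

Call:
drive_tool --increments '[[[0,0,0,0,0,0,35],[0,0,0,0,0,0,35],[0,0,0,0,0,0,35],[0,0,0,0,0,0,35],[0,0,0,0,0,0,35]]]'

```text
clock: 18.65
tcp_pos: [0.5047, -0.0429, 0.1931]
orientation: [0.0, 0.966, -0.26, 0.0]
force: [0.6, -0.2, -3.6]
finger_gap: 0.0412
```

```bash
python3 - <<'E'
from h import *
s=sense();print(s['clock'],s['tcp_pos'],s['orientation'],s['finger_gap'],s['force'])
Rt,p=tool(s);print(np.degrees(np.arctan2(Rt[1,0],Rt[0,0])),Rt[:,2])
d=snap('scene','s14');e=snap('side','e14');w=snap('wrist','w14')
vp=[.5044,-.0425,.18]
for x in (d,e): print(proj(x,vp))
crop(d,290,80,400,230,5,'c26');crop(e,270,70,380,200,5,'c27');crop(w,230,130,420,290,4,'c28')
E
```

```text
18.65 [ 0.50473987 -0.04291434  0.19311197] [ 4.09682124e-06  9.65692680e-01 -2.59687597e-01  2.10570482e-05] 0.04122708638965617 [ 0.57640225 -0.23779393 -3.57491354]
-30.103052176229635 [ 3.85414873e-05 -1.88490491e-05 -9.99999999e-01]
(np.float64(366.35418043893475), np.float64(151.96874688451115), np.float64(0.9738673476783526))
(np.float64(347.58681525689946), np.float64(145.42497681055926), np.float64(1.199252062133283))
```

View pics/c26.png

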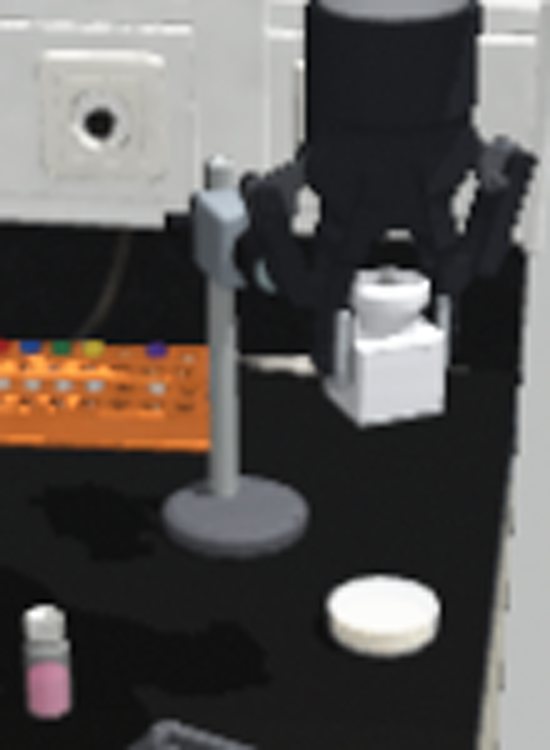

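View pics/c27.png

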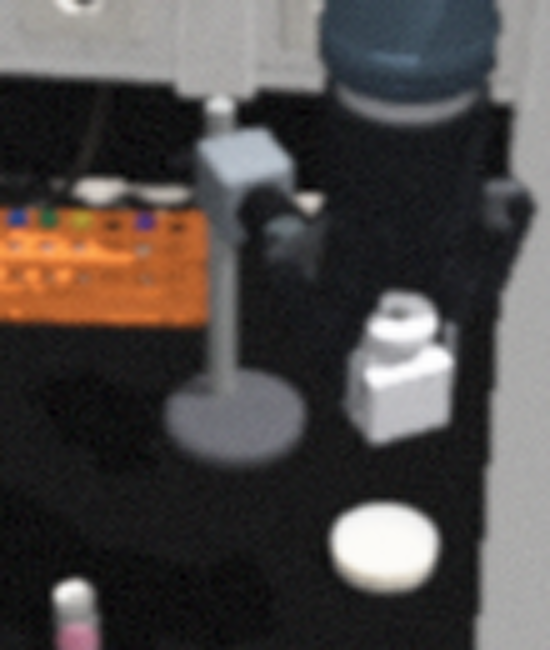

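View pics/c28.png

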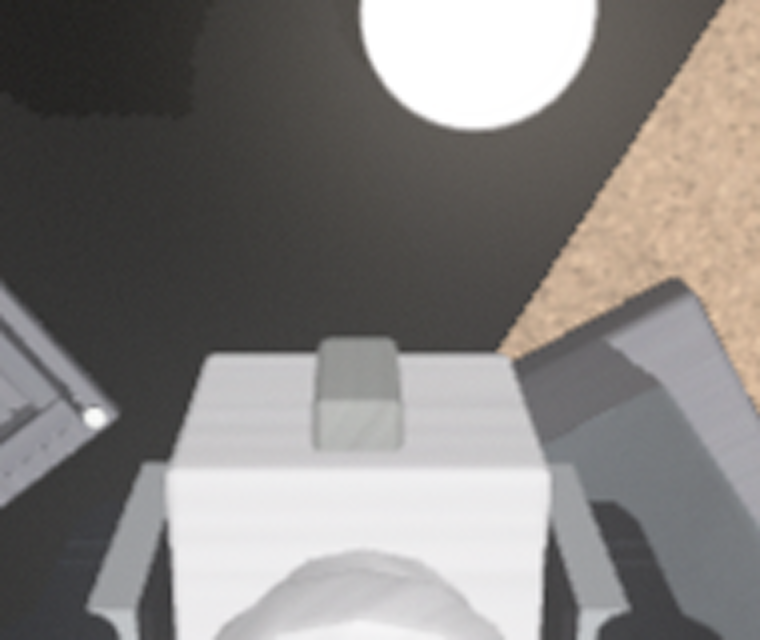

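View pics/s14.png

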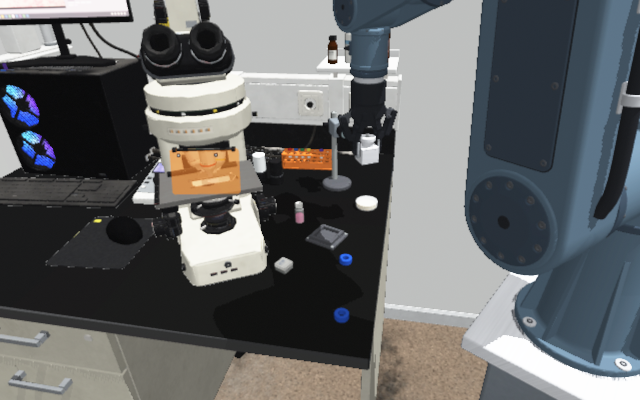

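Call:
drive_tool --increments '[[[0.5,0,1.3,0,0,0,35],[0,0,0,0,0,0,35],[0,0,0,0,0,0,35],[0,0,0,0,0,0,35],[0,0,0,0,0,0,35]]]'

```text
clock: 19.42
tcp_pos: [0.5052, -0.0429, 0.1944]
orientation: [-0.0, 0.966, -0.26, -0.0]
force: [-0.4, 0.4, -3.2]
finger_gap: 0.041
```

```bash
python3 - <<'E'
from h import *
s=sense();print(s['clock'],s['tcp_pos'],s['orientation'],s['finger_gap'],s['force'],abs(s['qvel']).max())
d=snap('scene','s15');e=snap('side','e15')
y=np.radians(-30);X=np.array([np.cos(y),np.sin(y),0]);Y=np.array([-np.sin(y),np.cos(y),0]);Z=np.array([0,0,1])
vp=np.array([.5044,-.0425,.18])
for x,(u0,v0,u1,v1),n in ((d,(320,100,400,180),'o1'),(e,(300,90,380,170),'o2')):
    S=8;im=cv2.resize(x['frame'][v0:v1,u0:u1,::-1],None,fx=S,fy=S,interpolation=cv2.INTER_CUBIC).copy()
    P={}
    for i in(-1,1):
        for j in(-1,1):
            for k in(-1,1):
                u,v,_=proj(x,vp+.021*i*X+.021*j*Y+.019*k*Z);P[i,j,k]=(int((u-u0+.5)*S),int((v-v0+.5)*S))
    for a in P:
        for b in P:
            if sum(p!=q for p,q in zip(a,b))==1: cv2.line(im,P[a],P[b],(0,255,0),1)
    cv2.imwrite(f'pics/{n}.png',im)
E
```

```text
19.425 [ 0.50520231 -0.0428929   0.19435378] [-1.79479564e-05  9.65696225e-01 -2.59674409e-01 -3.48875010e-05] 0.04100512934929681 [-0.43944614  0.42799043 -3.2345004 ] 0.0009859609910247348
```

View pics/o1.png

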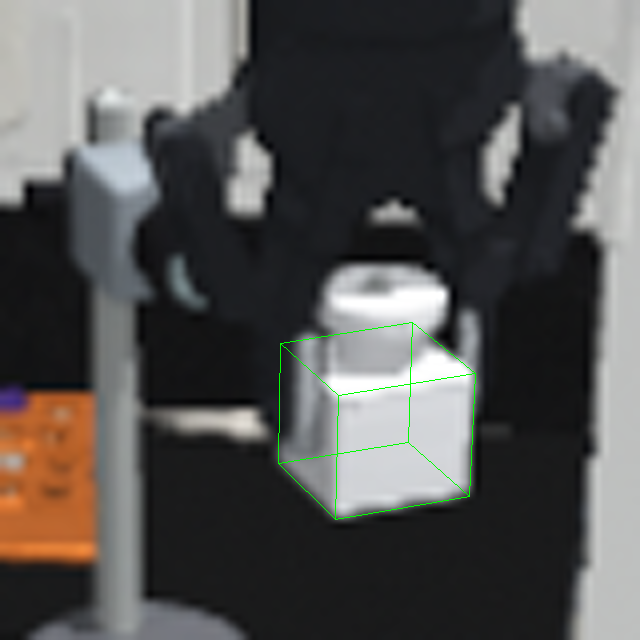

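View pics/o2.png

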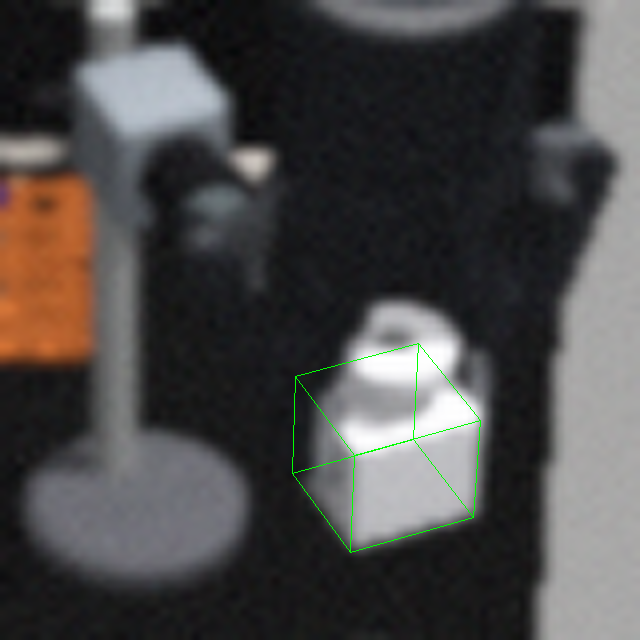

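```bash
python3 - <<'E'
from h import *
print(hand_in(), sense()['clock'])
E
```

```text
the job is handed in; nothing more can be done
the job is handed in; nothing more can be done
```

I slipped the spacer over the stem and let go, then put the wider disc on top and released it too. Both went on while the carrier stood in its nest. I then lifted the complete carrier by its plain sides and handed it in held at the view point, with the rib toward the lens. The job took about 19.4 s of the 58 s.

- **Stack:** the disc's top read 66 mm above the desk before lifting, where a fully seated stack gives 66 mm. The wrist depth showed it flat to about 1°. The sparser scene-camera fit came out at 2–3° and does not confirm that more closely. In the last scene and side pictures both rings still sit flat on the body.
- **Final pose:** the tool points straight down with its heading at −30.1°. I measured the lens axis at −30°, with an uncertainty of about 1°. The body's middle is at about (0.504, −0.042, 0.180) m.
- **Position check:** the body outline I drew for the view point falls on the carrier to about a pixel in both pictures. The wrist and fixed cameras disagreed by 1–2 mm on where the lens is, so I aimed between them.
- **Grip and surroundings:** the joints were practically still (under 0.001 rad/s) and the grip reads 41 mm. I did not touch the bystanders or the blue rings; the last scene picture shows them in place by eye.

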